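Load the window barrel of a shielded-room port and screw its clamp ring home

ROBOT

A 7-joint arm with a two-finger parallel gripper is mounted at the origin on the work surface. World frame = base frame: x ahead of the robot, y to its left, z up, the work surface at z = 0. Lengths are in m, angles in rad, forces in N, time in s.
With the tool pointing down it reaches from about 0.4 to 0.85 m from the base axis. Payload 10.4 kg.
Tool frame: the origin (TCP) lies midway between the tips of the shut fingers; the grasp point (between the pads) lies 19 mm behind it; z points along the fingers, y is the direction in which the jaws open and shut (so a half turn about z gives the same grasp; the last joint's range is limited). The gripper opens to 87 mm and grips with 3 to 60 N. Pads are 19 mm wide; open, the fingers measure 117 mm over their backs; the gripper's body (75 mm by 190 mm) begins 51 mm behind the grasp point.
Start: joints at [1.266, 0.332, -0.065, 1.46, 0.022, 1.35, -0.088], TCP at [0.174, -0.6, 0.223] pointing down, gripper open.
Joint ranges: [-2.6, 2.6], [-0.5, 2.12], [-1.47, 1.34], [0.16, 2.42], [-1.27, 4.41], [0.06, 2.06], [-2.6, 2.6]. Speed limits (rad/s): [2.22, 2.22, 2.79, 2.79, 3.14, 3.14, 3.14].

INTERFACE

Orientations are given as [roll, pitch, yaw] about the fixed x, y, z axes, in that order (R = Rz(yaw) Ry(pitch) Rx(roll)).
In Python, from plant import * gives the robot as it stands. The module is installed in compiled form; this text tells all that it offers.
- The arm moves only by the shell command python3 -m creep 'ROWS' [FORCE]. ROWS is JSON, a list of rows, each a list of 3 entries, a list of its own where there are three numbers: the turn, a rotation vector about the tool's x, y, z in degrees, then the shift along the tool's x, y, z in mm, then the closure in counts, from 0 (fully open) to 255 (shut). A call has 1 to 12 rows; each row shifts and turns the commanded pose from where the row before left it, along the tool's axes as they then stand; what a row does not reach is not made up. A row lasts 1/10 s, in which the tool goes at most 50 mm and 8.59 degrees, less where a joint would pass 70% of its speed; a pose out of reach is approached as far as the arm can. A call with a gripper value outside its range is refused whole. The fingers move at their own pace and stop on an object; FORCE is the grip in N (left out, the last holds). Time passes only in rows, so rows that do not move let the fingers close. It gives the time, the measured TCP pose, the force and the opening at its end, in the units of the state.
- sense(): the state, without advancing time (a new reading comes with each control period).
- camera(name): name is "side" or "top"; returns a dict with "pixels" (420x560x3 uint8, red, green, blue), "K" (3x3 intrinsics, pixels), "R" (3x3) and "t" (3): a world point X has camera coordinates R X + t. Camera axes: x right, y down, z forward; pixel columns grow to the right and rows downward; lengths in m; the calibration is good to about 2 mm. A picture is of the moment at which its call begins. There is no depth.
- finish_job(): hands the job in, once; it reports no verdict.
Trained networks look in a picture, given as the dict that the camera call returned (one of the last four; its "shot" number tells which), for a name from the list of things; names that differ only in an ending like _2 or _b are one class to them, and where a whole thing is asked for, a point or a joint stands for the part that bears it (a point fixed in the world has none). Each returns a list of dicts, best first, with "p" (0 to 1); they miss things now and then, are a little off and sometimes report something else, mostly with a low value. They report only what shows in the picture. A call takes as long as a camera call. They do not tell look-alikes from the thing itself.
- cut_out(target, picture): "mask" (420x560 bool, what is visible of it) and "extent" ([left, top, right, bottom] in pixels, round what is visible of it).
The state is a dict: "t": time; "joint_positions": joint angles; "joint_velocities": joint speeds; "joint_efforts": joint torques, N m; "position": TCP position; "eef_rot": TCP orientation; "force": force on the tool from outside, world axes, zero at the start; "moment": the same for the moment, N m; "width": opening from 0.0 (shut) to 1.0 (fully open).
Only numpy, scipy, OpenCV 4.12 (cv2) and the standard library are available. Lean on these libraries where they do the work, as an engineer would, in place of code of your own. Each camera call takes 0.05 s, during which the arm holds its last target.

TASK

Load the window port: drop the glass window cell, glass up, into the bottom of the fixed barrel, then the open spacer tube on top of it. Then set the clamp ring down in the open gaps of the barrel's thread and let go of it, take it again with the hand turned back, and screw it clockwise fully home, so that its two ears stand over the two bosses on the barrel's foot and it clamps the stack. Keep the parts upright, leave the other things on the bench alone, and let go at the end.

Things in the scene. Friction and masses are not known exactly. Their poses are not given: they have to be found in the camera images.
- barrel: Fixed upright aluminium barrel, open at the top; origin at the centre of its underside on the bench, z up. Foot 100 mm across, 8 mm thick; tube 68 mm outside, 80 mm over the threads; rim 78 mm above the bench. Bore 60 mm wide with a flat floor 12 mm above the bench. Outside, two helical tracks 180 degrees apart take the ring's pins.
- mouth (a point): Centre of the barrel's mouth, level with the rim, 78 mm above the bench.
- gap (a point): One of the two openings of the thread, at the height of the rim, 37 mm from the axis, 120 degrees anticlockwise (from above) from the barrel's x axis; the other is opposite, at 300 degrees. Each is 56 degrees wide and open from above. From them the tracks run clockwise and down, about 3.8 mm per radian, for 120 degrees, to a stop 1 to 2 degrees further.
- boss (a point): Top of one of the two steel bosses, 20 mm high, 16 mm wide, that stand at the edge of the barrel's foot on its +x and -x axis, 50 mm from the centre: they mark the line of the ring's two ears when it is home. This is the one on +x.
- window_mid (a point): Centre (half-way up) of the window cell: a solid round aluminium cell 55 mm across, 28 mm high, with a round glass face on top, lower edge bevelled 3.5 mm, about 130 g, standing upright on the bench. At the bottom of the barrel this point is 26 mm above the bench. It has 2.5 mm play all round in the bore and slides down when let go with its lower part inside.
- spacer_mid (a point): Centre (half-way up) of the spacer: a plain aluminium tube 55 mm across outside, 40 mm high, wall 4 mm, open at both ends, lower edge bevelled 3.5 mm, about 100 g, standing upright on the bench. On the window cell in the barrel this point is 60 mm above the bench and its top 2 mm above the rim. Play in the bore 2.5 mm all round.
- ring_grip (a point): Centre of the clamp ring's square steel hub, 50 mm above the skirt's lower edge, 22 mm above the top plate. The hub is 44 x 44 mm (flat faces square to this frame's x and y), 34 mm high above the plate, hollow. The ring: ribbed aluminium cap ring 90 mm across, 83 mm inside, about 250 g; two ears 16 mm wide stick out on its +x and -x side, 110 mm over both, 18 to 28 mm above its lower edge. It stands on its skirt.
- ring_pins (a point): Between one pair of the ring's pins, inside the skirt by the +x ear, 37 mm from the axis, 6 mm above the skirt's edge; a second pair is by the -x ear. They drop into the gaps when the ears point at them within 8 degrees. Let go there, the hub's centre is 112 mm above the bench (123 if missed); 120 degrees clockwise on, home, 106 mm. Either ear to either gap. The last 30 degrees resist lightly; it stays put.
- driver: Screwdriver lying on the bench, not needed: leave alone.
- jig: Upright aluminium plate with a brass connector on a foot, 115 mm high, not needed: leave alone.
- adapter: Small brass and steel coupling lying on the bench, 50 mm long, not needed: leave alone.
- tray: Open grey plastic tray 110 x 90 x 35 mm, not needed: leave alone.
Mind the look-alikes: they are no part of the job. Leave any blue or red look-alike of the part that bears spacer_mid alone.

How it is judged:
On the way, in this order (a step that is already met when the one before it is completed fails the run):
1. the window cell lies flat at the bottom of the barrel (horizontal distance between window_mid and barrel below 0.004 m and z of window_mid in the frame of barrel between 0.0245 and 0.0275 m and angle between window_mid's own z axis and vertical below 0.06 rad), for 0.2 s.
2. the spacer stands on the window cell in the barrel (all of step 1 and horizontal distance between spacer_mid and barrel below 0.004 m and z of spacer_mid in the frame of barrel between 0.058 and 0.0618 m and angle between spacer_mid's own z axis and vertical below 0.06 rad), for 0.2 s.
3. the clamp ring sits in the start of the thread and the hand has let go of it (horizontal distance between ring_grip and barrel below 0.006 m and z of ring_grip in the frame of barrel between 0.109 and 0.1155 m and contact force between the fingers and anything else below 0.3 N), for 0.2 s.
At the end, for the whole second after the job is handed in: The window cell lies flat at the bottom of the barrel (within 1.5 mm), the spacer on it (within 2 mm), and the clamp ring is screwed home over them: its hub centre about 106 mm (under 107.8 mm) above the bench, level within 0.06 rad, and the ears within 0.2 rad of the line of the two bosses (all of step 2 and horizontal distance between ring_grip and barrel below 0.005 m and z of ring_grip in the frame of barrel between 0.103 and 0.1078 m and angle between ring_grip's own z axis and vertical below 0.06 rad and angle between the x axis of ring_grip and the x axis of barrel, either way round below 0.2 rad); the robot touches nothing.
It fails at once if the window cell is tipped over (angle between window_mid's own z axis and vertical above 0.8 rad).
It fails at once if the spacer is tipped over (angle between spacer_mid's own z axis and vertical above 0.8 rad).
It fails at once if one of the other things on the bench is moved by more than 25 mm (distance of any of driver, jig, adapter, tray from where it was at the start of the episode above 0.025 m).
It also fails if it takes over 72 s, if anything falls off the work surface, if the arm or the gripper's body presses on something with over 40 N, if the wrist force passes 120 N, or if a joint passes its speed limit or range.

## Working session

There is one attempt and no reset: what is moved stays moved. The work goes in short steps, Python scripts to look and compute and a shell command to move; the robot and the scene stay as the last step left them, time stands still between calls to the robot, and variables do not carry over. Pictures are saved under pics/ and viewed, and the job is handed in when it is done.

```bash
mkdir -p pics; cat > h.py <<'E'
from plant import *
import numpy as np, cv2
def save(c,n,box=None,s=1):
    p=c["pixels"][:,:,::-1]
    if box: p=p[box[1]:box[3],box[0]:box[2]]
    if s!=1: p=cv2.resize(p,None,fx=s,fy=s,interpolation=cv2.INTER_CUBIC)
    cv2.imwrite("pics/"+n,p)
def ray(c,u,v):
    R=np.array(c["R"]);t=np.array(c["t"]);K=np.array(c["K"])
    d=R.T@np.linalg.solve(K,np.array([u,v,1.])); return -R.T@t,d
def atz(c,u,v,z):
    o,d=ray(c,u,v); return o+d*(z-o[2])/d[2]
def proj(c,X):
    x=np.array(c["K"])@(np.array(c["R"])@np.array(X)+np.array(c["t"])); return x[:2]/x[2]
E
python3 - <<'E'
from h import *
import pickle
s=sense(); print({k:np.round(v,3) for k,v in s.items()})
for n in("top","side"):
    c=camera(n); save(c,n+"0.png"); print(n,np.round(c["K"],1).tolist(),np.round(c["R"],3).tolist(),np.round(c["t"],3)); pickle.dump(c,open(n+"0.pkl","wb"))
    for o in("barrel","window_mid","spacer_mid","ring_grip"):
        print(o,[(round(d["p"],2),d["extent"]) for d in cut_out(o,c)])
E
```

```text
{'t': np.float64(0.0), 'joint_positions': array([ 1.266,  0.333, -0.065,  1.461,  0.022,  1.35 , -0.088]), 'joint_velocities': array([-0.   , -0.001, -0.001,  0.   ,  0.001, -0.001, -0.001]), 'joint_efforts': array([ 0.0000e+00, -6.2325e+01,  2.5000e-02, -3.8990e+01, -6.1000e-02,
        4.0000e-02,  0.0000e+00]), 'position': array([ 0.174, -0.6  ,  0.222]), 'eef_rot': array([-3.14 ,  0.   ,  0.282]), 'force': array([0.126, 0.322, 0.088]), 'moment': array([ 0.036, -0.031,  0.025]), 'width': np.float64(0.997)}
top [[437.2, 0.0, 280.2], [0.0, 437.2, 208.9], [0.0, 0.0, 1.0]] [[0.005, -1.0, 0.02], [-0.995, -0.007, -0.095], [0.095, -0.019, -0.995]] [-0.008  0.563  1.521]
barrel [(0.55, [267.8, 196.2, 299.2, 226.0])]
window_mid [(0.55, [204.3, 218.8, 220.4, 232.1])]
spacer_mid [(0.64, [330.4, 190.9, 346.0, 204.3]), (0.57, [357.7, 199.2, 377.7, 215.2])]
ring_grip [(0.76, [347.8, 229.9, 376.0, 259.0])]
side [[482.8, 0.0, 280.3], [0.0, 482.8, 206.8], [0.0, 0.0, 1.0]] [[-0.909, -0.417, -0.008], [-0.239, 0.536, -0.809], [0.342, -0.734, -0.587]] [0.486 0.185 1.221]
barrel [(0.94, [257.6, 194.0, 296.1, 232.7])]
window_mid [(0.7, [244.6, 269.7, 265.3, 292.0]), (0.65, [278.8, 171.7, 295.2, 191.4])]
spacer_mid [(0.71, [255.6, 161.2, 271.7, 179.3]), (0.59, [304.1, 158.2, 321.5, 175.3]), (0.54, [278.8, 169.6, 296.4, 188.5])]
ring_grip [(0.85, [326.7, 165.2, 361.6, 190.2])]
```

```bash
python3 - <<'E'
from h import *
import pickle
for n,b in(("top",(190,170,390,270)),("side",(230,140,380,300))):
    c=pickle.load(open(n+"0.pkl","rb")); save(c,n+"0z.png",b,4 if n=="top" else 3.7)
E
```

```text
(no output)
```

View pics/top0.png

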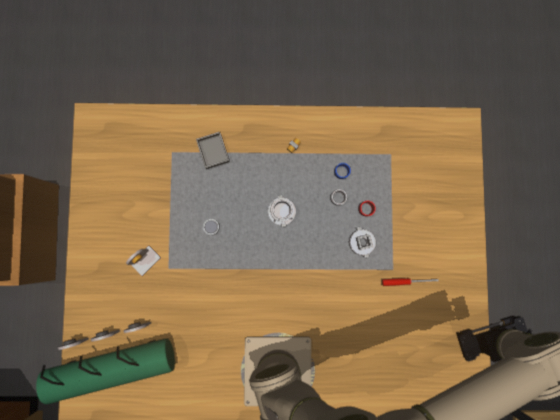

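View pics/side0.png

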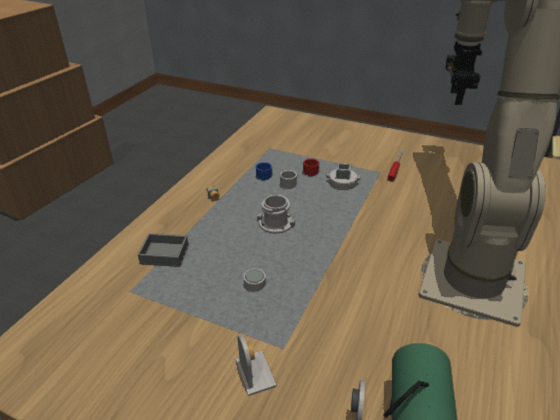

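View pics/top0z.png

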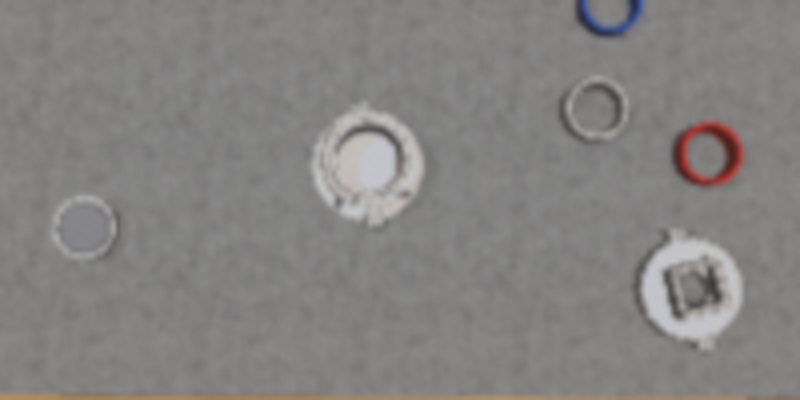

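View pics/side0z.png

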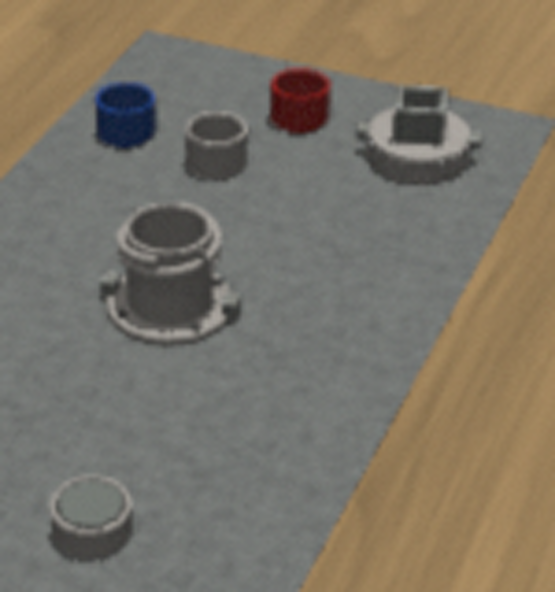

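Look-alikes for the spacer (top picture):
- Grey tube at (339,198).
- Blue tube at (342,171).
- Red tube at (367,209).

The grey tube is the plain aluminium spacer, and the enlarged crops confirm this. The window cell with its glass face is at (211,227), the barrel at (282,211) and the ring at (363,242). Next I fit the poses by silhouette in both views.

```bash
cat > fit.py <<'E'
from h import *
from scipy.optimize import minimize
def cyl(r,z0,z1,n=48):
    a=np.linspace(0,2*np.pi,n,endpoint=False)
    return np.array([[r*np.cos(t),r*np.sin(t),z] for z in(z0,z1) for t in a])
def box(x0,x1,y0,y1,z0,z1): return np.array([[x,y,z] for x in(x0,x1) for y in(y0,y1) for z in(z0,z1)])
M={"window_mid":[cyl(.0275,.0035,.028),cyl(.024,0,.0035)],
"spacer_mid":[cyl(.0275,.0035,.04),cyl(.024,0,.0035)],
"ring_grip":[cyl(.045,0,.028),box(-.022,.022,-.022,.022,.028,.062),box(-.055,.055,-.008,.008,.018,.028)],
"barrel":[cyl(.05,0,.008),cyl(.034,0,.078),cyl(.04,.060,.078),box(.042,.058,-.008,.008,0,.02),box(-.058,-.042,-.008,.008,0,.02)]}
S=8
def render(c,name,q,ext):
    x0,y0,x1,y1=ext; im=np.zeros(((y1-y0)*S,(x1-x0)*S),np.uint8)
    cs,sn=np.cos(q[2]),np.sin(q[2])
    K=np.array(c["K"]);R=np.array(c["R"]);t=np.array(c["t"])
    for P in M[name]:
        W=np.c_[q[0]+cs*P[:,0]-sn*P[:,1],q[1]+sn*P[:,0]+cs*P[:,1],P[:,2]]
        X=(R@W.T).T+t; u=(K@X.T).T; u=u[:,:2]/u[:,2:]
        u=(u+.5-[x0,y0])*S-.5
        h=cv2.convexHull(u.astype(np.float32))[:,0]
        cv2.fillConvexPoly(im,np.round(h*16).astype(np.int32),1,shift=4)
    return im.reshape(y1-y0,S,x1-x0,S).mean((1,3))
def fit(name,obs,q0,yaw=True):
    data=[]
    for c,m in obs:
        ys,xs=np.nonzero(m); e=(xs.min()-8,ys.min()-8,xs.max()+9,ys.max()+9)
        data.append((c,m[e[1]:e[3],e[0]:e[2]].astype(float),e))
    def f(q):
        q=[q[0],q[1],q[2] if yaw else 0]
        return sum(((render(c,name,q,e)-m)**2).sum() for c,m,e in data)
    best=None
    for y in (np.arange(0,np.pi,np.pi/9) if yaw else [0]):
        r=minimize(f,[q0[0],q0[1],y],method="Nelder-Mead",options=dict(initial_simplex=[[q0[0],q0[1],y],[q0[0]+.008,q0[1],y],[q0[0],q0[1]+.008,y],[q0[0],q0[1],y+.3]],xatol=1e-4,fatol=1e-3))
        if best is None or r.fun<best.fun: best=r
    return best.x,best.fun
E
python3 - <<'E'
from fit import *
T=camera("top"); Sd=camera("side")
px={"window_mid":(211,227,255,281),"spacer_mid":(339,198,288,180),"ring_grip":(363,242,344,178),"barrel":(282,211,276,213)}
for n,(a,b,u,v) in px.items():
    obs=[]
    for c,(x,y) in((T,(a,b)),(Sd,(u,v))):
        for d in cut_out(n,c):
            e=d["extent"]
            if e[0]-3<x<e[2]+3 and e[1]-3<y<e[3]+3: obs.append((c,d["mask"]));break
    q0=atz(T,a,b,.03)
    for o,l in((obs,"both"),(obs[:1],"1st"),(obs[1:],"2nd")):
        if o: 
            q,f=fit(n,o,q0,n in("ring_grip","barrel")); print(n,l,np.round(q[:2],4),"yaw",round(np.degrees(q[2]),1),"err",round(f,1), "area",sum(m.sum() for _,m in o))
print(sense()["t"])
E
```

```text
window_mid both [0.4975 0.236 ] yaw 9.8 err 60.6 area 683
window_mid 1st [0.5017 0.2364] yaw 2.0 err 18.7 area 235
window_mid 2nd [0.4958 0.236 ] yaw 11.2 err 17.2 area 448
spacer_mid both [ 0.6051 -0.2146] yaw 2.3 err 12.4 area 269
spacer_mid 1st [ 0.6051 -0.2146] yaw 2.3 err 12.4 area 269
ring_grip both [ 0.4472 -0.2998] yaw 16.2 err 128.6 area 1139
ring_grip 1st [ 0.4497 -0.2988] yaw 14.1 err 70.1 area 524
ring_grip 2nd [ 0.4447 -0.3002] yaw 21.3 err 26.5 area 615
barrel both [ 0.5561 -0.0119] yaw 186.5 err 165.9 area 1685
barrel 1st [ 0.5608 -0.0106] yaw 7.9 err 27.5 area 630
barrel 2nd [ 0.5543 -0.0113] yaw 185.1 err 87.7 area 1055
1.0
```

```bash
cat > d.py <<'E'
import sys
from h import *
# usage: d.py x y z yawdeg -> remaining turn (tool z, deg) and shift in CURRENT tool axes and in axes after turn
from scipy.spatial.transform import Rotation as Ro
s=sense(); p=np.array(s["position"]); R=Ro.from_euler("xyz",s["eef_rot"])
print("t",round(s["t"],2),"pos",np.round(p*1000,1),"rpy",np.round(np.degrees(s["eef_rot"]),2),"F",np.round(s["force"],1),"w",round(s["width"],3),"j7",np.round(s["joint_positions"],2))
if len(sys.argv)>4:
    x,y,z,w=map(float,sys.argv[1:]); T=Ro.from_euler("xyz",[180,0,w],degrees=True)
    d=np.array([x,y,z])-p*1000
    print("turn",np.round((R.inv()*T).as_rotvec(degrees=True),1),"shift now",np.round(R.inv().apply(d),1),"shift after turn",np.round(T.inv().apply(d),1))
E
python3 -m creep '[[[0,0,-8.2],[0,0,0],0],[[0,0,-8.2],[0,0,0],0],[[0,0,-8.2],[0,0,0],0],[[0,0,-8.2],[0,0,0],0],[[0,0,-8.2],[0,0,0],0],[[0,0,-8.2],[0,0,0],0],[[0,0,-8.2],[0,0,0],0],[[0,0,-8.2],[0,0,0],0],[[0,0,-8.2],[0,0,0],0]]' 20
python3 d.py 499 236 80 90
```

```text
t: 1.9
position: [0.1738, -0.6004, 0.2226]
eef_rot: [3.142, 0.0, 1.576]
force: [0.3, 0.2, -0.6]
width: 0.998
t 1.9 pos [ 173.8 -600.4  222.6] rpy [180.     0.    90.28] F [ 0.3  0.2 -0.6] w 0.998 j7 [ 1.4   0.34 -0.24  1.45  0.08  1.36  1.16]
turn [0.  0.  0.3] shift now [834.8 329.3 142.5] shift after turn [836.4 325.2 142.6]
```

```bash

python3 -m creep '[[[0,0,0.3],[20,40,0],0],[[0,0,0],[20,40,0],0],[[0,0,0],[20,40,0],0],[[0,0,0],[20,40,0],0],[[0,0,0],[20,40,0],0],[[0,0,0],[20,40,0],0],[[0,0,0],[20,40,0],0],[[0,0,0],[20,40,0],0],[[0,0,0],[40,5,0],0],[[0,0,0],[40,0,0],0],[[0,0,0],[40,0,0],0],[[0,0,0],[40,0,0],0]]'
python3 d.py 499 236 80 90
```

```text
t: 3.1
position: [0.5006, -0.2805, 0.2225]
eef_rot: [3.141, 0.0, 1.565]
force: [1.1, 0.7, 0.1]
width: 1.0
t 3.1 pos [ 500.6 -280.5  222.5] rpy [1.7999e+02 1.0000e-02 8.9650e+01] F [1.1 0.7 0.1] w 1.0 j7 [ 0.83  0.26 -0.47  1.58  0.12  1.33  0.34]
turn [ 0.   0.  -0.3] shift now [516.5  -4.8 142.4] shift after turn [516.5  -1.6 142.5]
```

```bash

python3 -m creep '[[[0,0,-0.3],[47,0,0],0],[[0,0,0],[47,0,0],0],[[0,0,0],[47,0,0],0],[[0,0,0],[47,0,0],0],[[0,0,0],[47,0,0],0],[[0,0,0],[47,0,0],0],[[0,0,0],[47,0,0],0],[[0,0,0],[47,0,0],0],[[0,0,0],[47,0,0],0],[[0,0,0],[47,-1,0],0],[[0,0,0],[46,-1,0],0],[[0,0,0],[0,0,40],0]]'
python3 d.py 499 236 12 90
python3 - <<'E'
from h import *
for n,b in(("top",(170,190,250,260)),("side",(210,220,320,320))):
    c=camera(n); save(c,n+"1.png",b,5)
E
```

```text
t: 4.3
position: [0.4997, 0.2428, 0.1868]
eef_rot: [3.134, -0.007, 1.578]
force: [1.4, 0.4, -0.4]
width: 1.001
t 4.3 pos [499.7 242.8 186.8] rpy [179.58  -0.39  90.44] F [ 1.4  0.4 -0.4] w 1.001 j7 [ 0.18  0.3  -0.84  1.67  0.23  1.26 -0.7 ]
turn [ 0.4 -0.4  0.4] shift now [ -8.   -2.  174.7] shift after turn [ -6.8  -0.7 174.8]
```

View pics/side1.png

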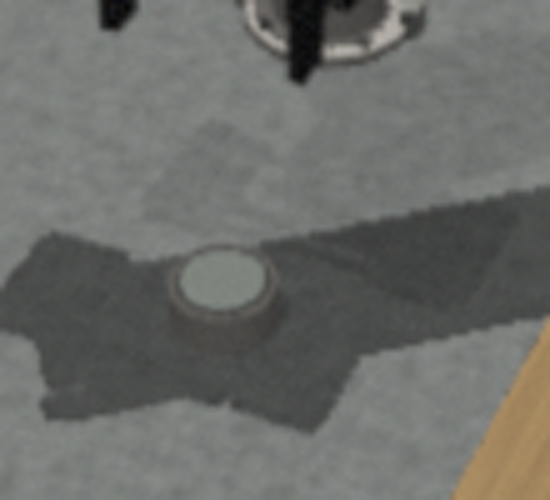

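The side crop shows the open fingers above the cell. The tips are near full-image pixels (270,236) and (234,226), and the cell is at (255,281). I'll descend next.

```bash

python3 -m creep '[[[0,0,0],[0,0,40],0],[[0,0,0],[0,0,40],0],[[0,0,0],[0,0,30],0],[[0,0,0],[0,0,10],0],[[0,0,0],[0,0,0],0]]'
python3 d.py 499 236 12 90
python3 - <<'E'
from h import *
for n,b in(("top",(170,190,250,260)),("side",(210,230,310,320))):
    c=camera(n); save(c,n+"2.png",b,5)
E
```

```text
t: 4.9
position: [0.4996, 0.2328, 0.0626]
eef_rot: [-3.14, 0.001, 1.568]
force: [-0.6, 0.6, 0.4]
width: 0.999
t 4.9 pos [499.6 232.8  62.6] rpy [-1.7993e+02  5.0000e-02  8.9870e+01] F [-0.6  0.6  0.4] w 0.999 j7 [ 0.13  0.43 -0.78  1.8   0.35  1.05 -0.78]
turn [-0.1  0.1 -0.1] shift now [ 3.3 -0.5 50.6] shift after turn [ 3.2 -0.6 50.6]
```

View pics/side2.png

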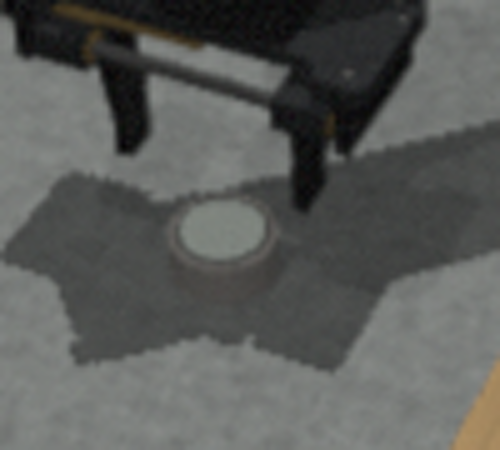

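```bash

python3 -m creep '[[[0,0,0],[3,0,20],0],[[0,0,0],[0,0,20],0],[[0,0,0],[0,0,10],0],[[0,0,0],[0,0,0],0],[[0,0,0],[0,0,0],0]]'
python3 d.py 499 236 12 90
python3 - <<'E'
from h import *
for n,b in(("side",(210,230,310,320)),):
    c=camera(n); save(c,n+"3.png",b,6)
    for o in(-.0435,0,.0435): print(proj(c,[.4996+o,.2328,.0626]))
E
```

```text
t: 5.5
position: [0.5002, 0.2372, 0.0138]
eef_rot: [3.14, -0.0, 1.57]
force: [0.7, 0.3, -0.8]
width: 0.997
t 5.5 pos [500.2 237.2  13.8] rpy [ 1.7992e+02 -3.0000e-02  8.9930e+01] F [ 0.7  0.3 -0.8] w 0.997 j7 [ 0.09  0.5  -0.75  1.83  0.41  0.97 -0.83]
turn [ 0.1 -0.  -0.1] shift now [-1.2 -1.2  1.8] shift after turn [-1.2 -1.2  1.8]
[269.28765835 268.65850526]
[253.31341101 263.63684065]
[237.73544391 258.7397507 ]
```

View pics/side3.png

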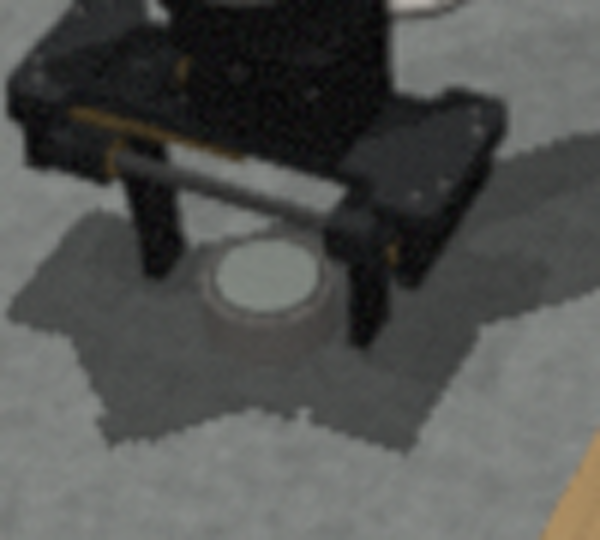

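The crop shows the fingers straddling the cell, so I close.

```bash

python3 -m creep '[[[0,0,0],[0,0,2],120],[[0,0,0],[0,0,0],255],[[0,0,0],[0,0,0],255],[[0,0,0],[0,0,0],255],[[0,0,0],[0,0,0],255],[[0,0,0],[0,0,0],255],[[0,0,0],[0,0,0],255],[[0,0,0],[0,0,0],255]]' 20
python3 d.py 499 236 12 90
```

```text
t: 6.35
position: [0.4994, 0.2368, 0.0106]
eef_rot: [-3.142, 0.0, 1.57]
force: [-0.8, -0.2, 3.1]
width: 0.619
t 6.35 pos [499.4 236.8  10.6] rpy [-1.800e+02  1.000e-02  8.995e+01] F [-0.8 -0.2  3.1] w 0.619 j7 [ 0.09  0.51 -0.74  1.83  0.41  0.96 -0.83]
turn [-0.  0. -0.] shift now [-0.8 -0.4 -1.4] shift after turn [-0.8 -0.4 -1.4]
```

```bash

python3 -m creep '[[[0,0,0],[0,0,0],0],[[0,0,0],[0,0,0],0],[[0,0,0],[0,0,0],0],[[0,0,-8.2],[0,0,0],0],[[0,0,-8.2],[0,0,0],0],[[0,0,-8.2],[0,0,0],0],[[0,0,-8.2],[0,0,0],0],[[0,0,-8.2],[0,0,0],0],[[0,0,-8.2],[0,0,0],0],[[0,0,-8.2],[0,0,0],0],[[0,0,-8.2],[0,0,0],0],[[0,0,-8.2],[0,0,0],0]]' 20
python3 -m creep '[[[0,0,-8.2],[0,0,0],0],[[0,0,-8],[0,0,0],0],[[0,0,0],[0,0,0],255],[[0,0,0],[0,0,0],255],[[0,0,0],[0,0,0],255],[[0,0,0],[0,0,0],255],[[0,0,0],[0,0,0],255],[[0,0,0],[0,0,0],255],[[0,0,0],[0,0,0],255]]' 20
python3 d.py 556 -12 150 180
```

```text
t: 7.55
position: [0.4996, 0.2367, 0.0105]
eef_rot: [3.142, 0.0, 2.864]
force: [0.2, 1.2, 0.1]
width: 0.999
t: 8.45
position: [0.4994, 0.237, 0.0106]
eef_rot: [3.142, 0.0, 3.14]
force: [-0.6, 0.9, -0.0]
width: 0.629
t 8.45 pos [499.4 237.   10.6] rpy [1.8000e+02 1.0000e-02 1.7993e+02] F [-0.6  0.9 -0. ] w 0.629 j7 [ 0.31  0.65 -1.04  1.82  0.64  1.06  0.58]
turn [ 0.   0.  -0.1] shift now [ -56.9 -248.9 -139.4] shift after turn [ -56.6 -249.  -139.4]
```

```bash

python3 -m creep '[[[0,0,0],[0,0,-30],255],[[0,0,0],[0,0,-40],255],[[0,0,0],[0,0,-40],255],[[0,0,0],[-8,-35,-20],255],[[0,0,0],[-8,-35,-10],255],[[0,0,0],[-8,-35,0],255],[[0,0,0],[-8,-35,0],255],[[0,0,0],[-8,-35,0],255],[[0,0,0],[-8,-35,0],255],[[0,0,0],[-8,-30,0],255],[[0,0,0],[-2,-8,0],255],[[0,0,0],[0,0,0],255]]' 25
python3 d.py 558 -10.5 110 180
python3 - <<'E'
from h import *
import pickle
for n,b in(("side",(220,140,330,250)),("top",(220,160,340,250))):
    c=camera(n); save(c,n+"4.png",b,5); pickle.dump(c,open(n+"4.pkl","wb"))
print(sense()["position"])
E
```

```text
t: 9.65
position: [0.5572, -0.0127, 0.1502]
eef_rot: [3.142, -0.001, 3.138]
force: [-1.0, 1.4, -1.4]
width: 0.618
t 9.65 pos [557.2 -12.7 150.2] rpy [ 1.8000e+02 -4.0000e-02  1.7978e+02] F [-1.   1.4 -1.4] w 0.618 j7 [ 0.87  0.49 -1.17  1.69  0.47  1.28  1.16]
turn [ 0.  -0.  -0.2] shift now [-0.8  2.2 40.2] shift after turn [-0.8  2.2 40.2]
[ 0.55681449 -0.00978679  0.15053354]
```

View pics/side4.png

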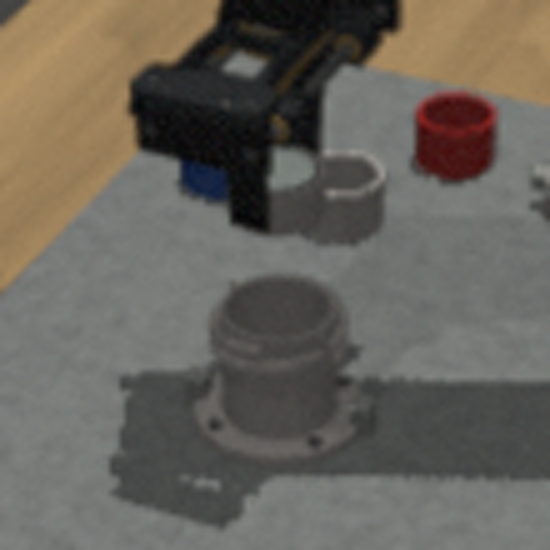

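View pics/top4.png

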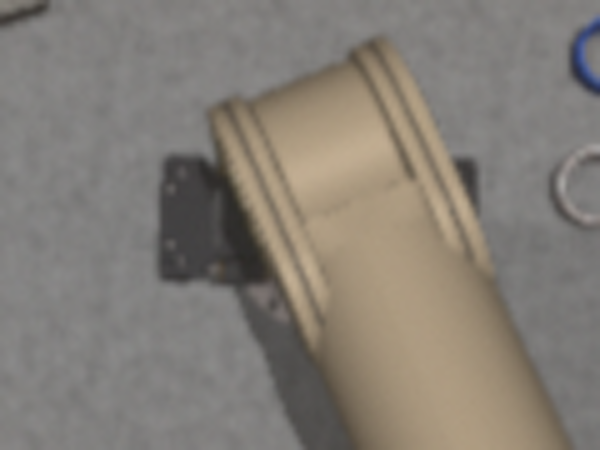

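```bash

python3 - <<'E'
from fit import *
import pickle
c=pickle.load(open("side4.pkl","rb"))
p=c["pixels"][:,:,::-1]
im=cv2.resize(p[140:250,220:330],None,fx=5,fy=5,interpolation=cv2.INTER_CUBIC)
def dr(pts,col):
    for P in pts:
        u=(proj(c,P)-[220,140]+.5)*5-.5; cv2.circle(im,tuple(int(round(a)) for a in u),1,col,-1)
w=np.array([.5568,-.0098,.140])
for z in(0.0035,.028): dr(cyl(.0275,z,z)+w,(0,255,255))
b=np.array([.558,-.0105,0])
dr(cyl(.04,.078,.078)+b,(0,255,0)); dr(cyl(.05,.008,.008)+b,(0,255,0)); dr(cyl(.03,.078,.078)+b,(255,255,0))
cv2.imwrite("pics/ov4.png",im)
E
```

```text
(no output)
```

View pics/ov4.png

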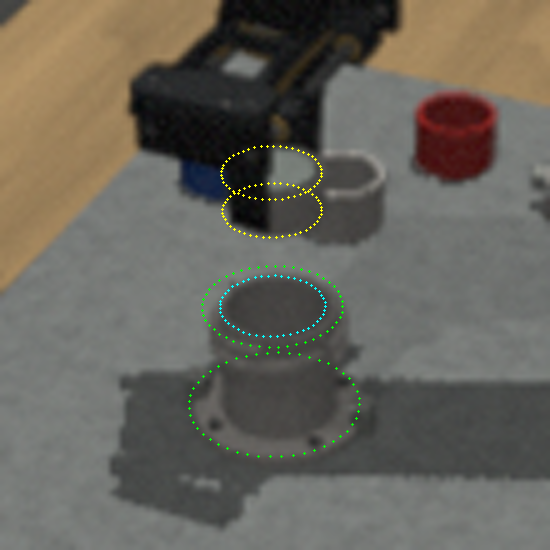

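```bash

python3 - <<'E'
from fit import *
import pickle
c=pickle.load(open("side4.pkl","rb"))
p=c["pixels"][:,:,::-1]
x0,y0,s=250,160,10
im=cv2.resize(p[160:218,250:310],None,fx=s,fy=s,interpolation=cv2.INTER_CUBIC)
im=cv2.convertScaleAbs(im,alpha=2,beta=-60)
def dr(pts,col):
    for P in pts:
        u=(proj(c,P)-[x0,y0]+.5)*s-.5; cv2.circle(im,tuple(int(round(a)) for a in u),1,col,-1)
w=np.array([.5568,-.0098,.140])
for z in(0.0035,.028): dr(cyl(.0275,z,z)+w,(0,255,255))
b=np.array([.5545,-.0115,0])
dr(cyl(.04,.078,.078)+b,(0,255,0)); dr(cyl(.03,.078,.078)+b,(255,255,0)); dr(cyl(.034,.078,.078)+b,(0,0,255))
cv2.imwrite("pics/ov4b.png",im)
E
```

```text
(no output)
```

View pics/ov4b.png

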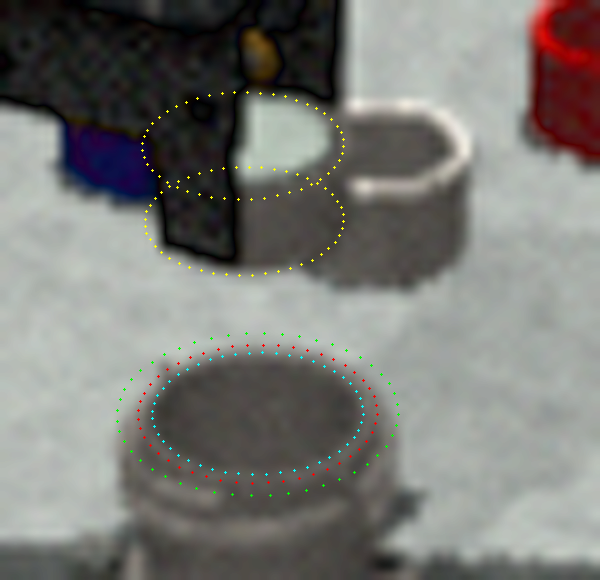

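```bash

python3 -m creep '[[[0,0,0],[1.8,-1,20],255],[[0,0,0],[0,0,20],255],[[0,0,0],[0,0,15],255],[[0,0,0],[0,0,5],255],[[0,0,0],[0,0,2],255],[[0,0,0],[0,0,0],255]]'
python3 d.py 555 -10.8 84 180
python3 - <<'E'
from h import *
c=camera("side"); save(c,"side5.png",(230,160,310,230),8)
E
```

```text
t: 10.35
position: [0.5556, -0.0117, 0.089]
eef_rot: [3.141, 0.001, 3.141]
force: [0.5, -0.5, -1.5]
width: 0.619
t 10.35 pos [555.6 -11.7  89. ] rpy [1.7999e+02 3.0000e-02 1.7998e+02] F [ 0.5 -0.5 -1.5] w 0.619 j7 [ 0.83  0.55 -1.12  1.76  0.54  1.18  1.12]
turn [ 0.  0. -0.] shift now [0.6 0.9 5. ] shift after turn [0.6 0.9 5. ]
```

View pics/side5.png

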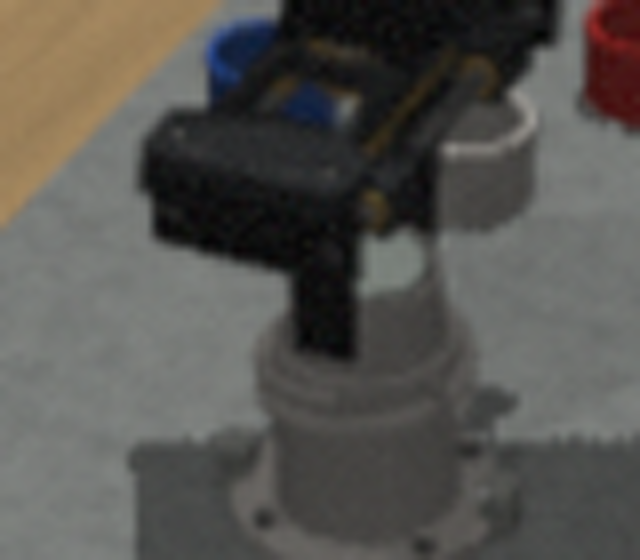

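```bash

python3 -m creep '[[[0,0,0],[0.5,0.5,2],255],[[0,0,0],[0,0,2],255],[[0,0,0],[0,0,2],255],[[0,0,0],[0,0,1],255],[[0,0,0],[0,0,0],255],[[0,0,0],[0,0,0],255]]'
python3 d.py 555 -10.8 82 180
```

```text
t: 11.0
position: [0.5549, -0.0117, 0.0816]
eef_rot: [-3.142, 0.0, 3.141]
force: [-0.5, -0.2, -1.0]
width: 0.619
t 11.0 pos [554.9 -11.7  81.6] rpy [-180.      0.    179.95] F [-0.5 -0.2 -1. ] w 0.619 j7 [ 0.82  0.56 -1.11  1.77  0.55  1.16  1.11]
turn [-0.   0.  -0.1] shift now [-0.1  0.9 -0.4] shift after turn [-0.1  0.9 -0.4]
```

```bash

python3 -m creep '[[[0,0,0],[0,0,0],40],[[0,0,0],[0,0,0],40],[[0,0,0],[0,0,0],40],[[0,0,0],[0,0,-30],0],[[0,0,0],[0,0,-40],0],[[0,0,0],[0,0,-40],0],[[0,0,0],[0,-45,0],0],[[0,0,0],[0,-45,0],0],[[0,0,0],[0,-45,0],0],[[0,0,0],[0,0,0],0]]'
python3 d.py 600 -214.6 80 45
python3 - <<'E'
from fit import *
T=camera("top");Sd=camera("side")
save(T,"top6.png",(220,160,400,270),4);save(Sd,"side6.png",(230,140,370,245),5)
for n,(a,b,u,v) in {"spacer_mid":(339,198,288,180),"ring_grip":(363,242,344,178),"barrel":(282,211,276,213)}.items():
  for c,(x,y),l in((T,(a,b),"top"),(Sd,(u,v),"side")):
    for d in cut_out(n,c):
        e=d["extent"]
        if e[0]-3<x<e[2]+3 and e[1]-3<y<e[3]+3:
            q,f=fit(n,[(c,d["mask"])],atz(T,a,b,.03),n!="spacer_mid"); print(n,l,d["p"],np.round(q[:2],4),round(np.degrees(q[2]),1),round(f,1));break
E
```

```text
t: 12.0
position: [0.5542, -0.1547, 0.1908]
eef_rot: [-3.14, -0.001, 3.131]
force: [0.4, 0.5, 0.2]
width: 0.999
t 12.0 pos [ 554.2 -154.7  190.8] rpy [-1.7989e+02 -5.0000e-02  1.7937e+02] F [0.4 0.5 0.2] w 0.999 j7 [ 1.09  0.49 -1.17  1.6   0.46  1.36  1.43]
turn [-1.000e-01  1.000e-01  1.344e+02] shift now [-46.6 -59.2 110.9] shift after turn [ -9.9  74.8 110.8]
spacer_mid side 0.68 [ 0.6027 -0.2135] 10.1 31.9
ring_grip side 0.77 [ 0.4461 -0.3004] 198.6 29.1
barrel top 0.57 [ 0.5598 -0.0106] 7.5 215.8
barrel side 0.65 [ 0.5552 -0.0115] 185.0 125.2
```

View pics/side6.png

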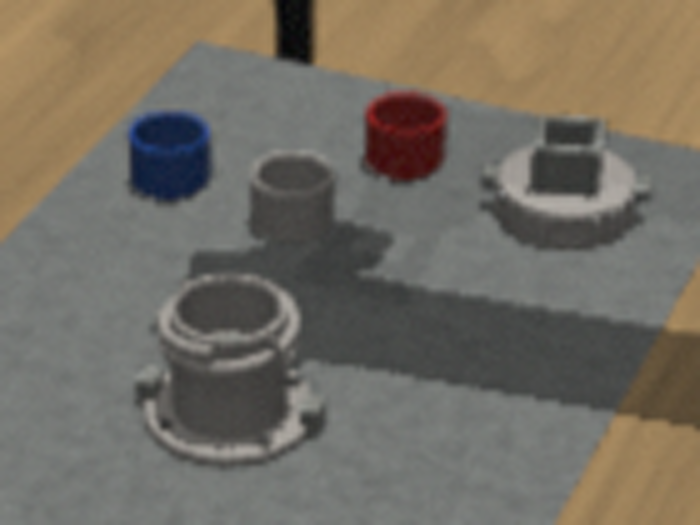

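View pics/top6.png

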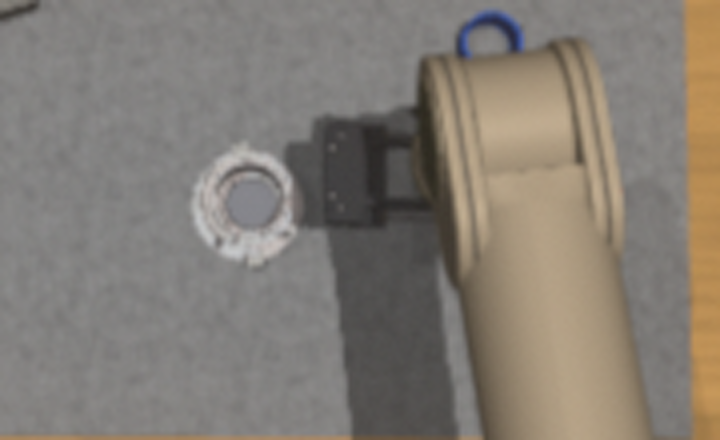

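The grey disc at crop (250,200) in the top view shows the cell at the bottom of the bore. Next is the grey spacer at side (288,180). A hand yaw of 45° keeps the fingers clear of the blue and red tubes.

```bash

python3 -m creep '[[[0,0,8.4],[0,0,0],0],[[0,0,8.4],[0,0,0],0],[[0,0,8.4],[0,0,0],0],[[0,0,8.4],[0,0,0],0],[[0,0,8.4],[0,0,0],0],[[0,0,8.4],[0,0,0],0],[[0,0,8.4],[0,0,0],0],[[0,0,8.4],[0,0,0],0],[[0,0,8.4],[0,0,0],0],[[0,0,8.4],[0,0,0],0],[[0,0,8.4],[0,0,0],0],[[0,0,8.4],[0,0,0],0]]'
python3 -m creep '[[[0,0,8.4],[0,0,0],0],[[0,0,8.4],[0,0,0],0],[[0,0,8.4],[0,0,0],0],[[0,0,8.4],[0,0,0],0],[[0,0,0],[0,0,0],0]]'
python3 d.py 602 -214 80 45
```

```text
t: 13.6
position: [0.5548, -0.1459, 0.1916]
eef_rot: [3.141, 0.0, 1.377]
force: [-0.0, -0.6, 0.2]
width: 1.0
t: 14.1
position: [0.5549, -0.146, 0.1917]
eef_rot: [3.141, 0.0, 0.794]
force: [0.5, 1.1, 0.6]
width: 1.004
t 14.1 pos [ 554.9 -146.   191.7] rpy [1.7998e+02 1.0000e-02 4.5480e+01] F [0.5 1.1 0.6] w 1.004 j7 [ 0.8   0.33 -0.75  1.61  0.23  1.29 -0.77]
turn [0.  0.  0.5] shift now [-15.4  81.3 111.7] shift after turn [-14.8  81.4 111.7]
```

```bash

python3 -m creep '[[[0,0,0.5],[-5,27,0],0],[[0,0,0],[-5,27,0],0],[[0,0,0],[-5,27,20],0],[[0,0,0],[0,0,40],0],[[0,0,0],[0,0,40],0],[[0,0,0],[0,0,0],0]]'
python3 d.py 602 -214 26 45
python3 - <<'E'
from h import *
c=camera("side"); save(c,"side7.png",(230,120,350,210),6)
print(proj(c,[.602,-.214,.04]))
E
```

```text
t: 14.7
position: [0.5984, -0.2134, 0.0861]
eef_rot: [-3.133, 0.004, 0.791]
force: [-1.0, 0.0, -1.8]
width: 1.002
t 14.7 pos [ 598.4 -213.4   86.1] rpy [-179.53    0.2    45.32] F [-1.   0.  -1.8] w 1.002 j7 [ 0.77  0.56 -0.67  1.55  0.36  1.17 -0.75]
turn [-0.5  0.2  0.3] shift now [ 2.3  3.5 60. ] shift after turn [ 2.1  3.  60.1]
[288.77011076 173.89620657]
```

View pics/side7.png

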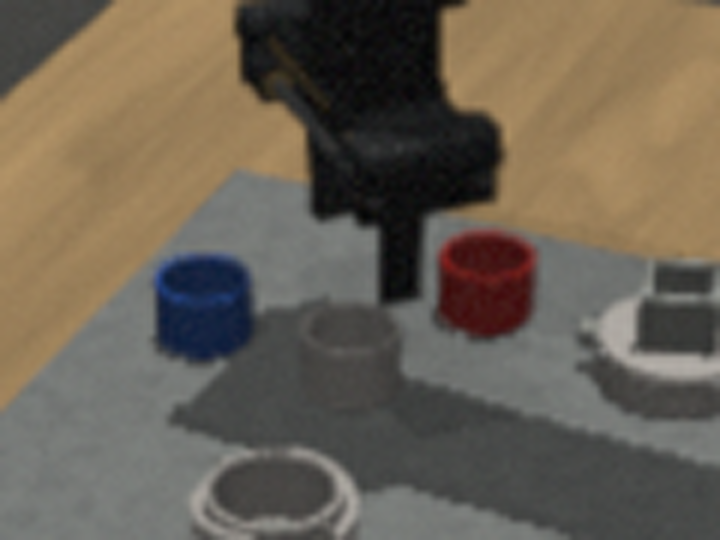

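```bash

python3 -m creep '[[[0,0,0],[1,1,25],0],[[0,0,0],[0,0,20],0],[[0,0,0],[0,0,10],0],[[0,0,0],[0,0,5],0],[[0,0,0],[0,0,0],0]]'
python3 d.py 602 -214 26 45
python3 - <<'E'
from h import *
c=camera("side"); save(c,"side8.png",(230,120,350,210),6)
E
```

```text
t: 15.25
position: [0.6037, -0.2145, 0.0326]
eef_rot: [3.141, -0.0, 0.787]
force: [0.3, 0.1, -0.2]
width: 0.998
t 15.25 pos [ 603.7 -214.5   32.6] rpy [ 1.7994e+02 -3.0000e-02  4.5090e+01] F [ 0.3  0.1 -0.2] w 0.998 j7 [ 0.75  0.62 -0.64  1.58  0.4   1.08 -0.78]
turn [ 0.1 -0.   0.1] shift now [-0.9 -1.5  6.6] shift after turn [-0.8 -1.5  6.6]
```

View pics/side8.png

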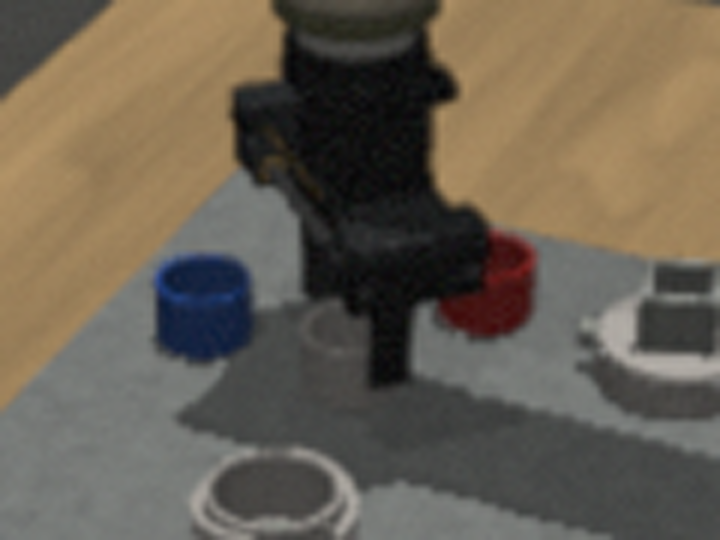

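```bash

python3 -m creep '[[[0,0,0],[-0.8,-1.5,6],255],[[0,0,0],[0,0,0],255],[[0,0,0],[0,0,0],255],[[0,0,0],[0,0,0],255],[[0,0,0],[0,0,0],255],[[0,0,0],[0,0,0],255],[[0,0,0],[0,0,0],50],[[0,0,0],[0,0,0],50],[[0,0,0],[0,0,0],50],[[0,0,-8.2],[0,0,0],50],[[0,0,-8.2],[0,0,0],50],[[0,0,-8.2],[0,0,0],50]]' 15
python3 -m creep '[[[0,0,-8.2],[0,0,0],50],[[0,0,-8.2],[0,0,0],50],[[0,0,-8.2],[0,0,0],50],[[0,0,-8.2],[0,0,0],50],[[0,0,-8.2],[0,0,0],50],[[0,0,-8.2],[0,0,0],50],[[0,0,-8.2],[0,0,0],50],[[0,0,-7.7],[0,0,0],50],[[0,0,0],[0,0,0],255],[[0,0,0],[0,0,0],255],[[0,0,0],[0,0,0],255],[[0,0,0],[0,0,0],255]]' 15
python3 -m creep '[[[0,0,0],[0,0,0],255]]' 25
python3 d.py 555 -11.7 150 135
```

```text
t: 16.5
position: [0.6015, -0.2139, 0.0256]
eef_rot: [3.142, 0.0, 1.221]
force: [-0.2, -0.0, -0.4]
width: 0.801
t: 17.7
position: [0.6015, -0.2139, 0.0256]
eef_rot: [-3.141, 0.0, 2.35]
force: [0.4, 0.9, -0.9]
width: 0.635
t: 17.8
position: [0.6015, -0.2139, 0.0256]
eef_rot: [-3.141, 0.0, 2.351]
force: [-0.3, 0.5, -0.7]
width: 0.63
t 17.8 pos [ 601.5 -213.9   25.6] rpy [-1.7999e+02  1.0000e-02  1.3469e+02] F [-0.3  0.5 -0.7] w 0.63 j7 [ 0.94  0.74 -0.93  1.58  0.63  1.15  0.64]
turn [-0.   0.  -0.3] shift now [ 176.4  109.1 -124.5] shift after turn [ 175.9  110.1 -124.4]
```

```bash

python3 -m creep '[[[0,0,0],[0,0,-30],255],[[0,0,0],[0,0,-40],255],[[0,0,-0.3],[0,0,-40],255],[[0,0,0],[25,16,-14],255],[[0,0,0],[35,22,0],255],[[0,0,0],[35,22,0],255],[[0,0,0],[35,22,0],255],[[0,0,0],[30,18,0],255],[[0,0,0],[16,10,0],255],[[0,0,0],[0,0,0],255],[[0,0,0],[0,0,0],255]]' 25
python3 d.py 555 -11.7 110 135
python3 - <<'E'
from fit import *
c=camera("side");s=sense()["position"]
p=c["pixels"][:,:,::-1]
x0,y0,k=235,140,7
im=cv2.resize(p[140:225,235:335],None,fx=k,fy=k,interpolation=cv2.INTER_CUBIC)
im=cv2.convertScaleAbs(im,alpha=1.6,beta=-20)
def dr(pts,col):
    for P in pts:
        u=(proj(c,P)-[x0,y0]+.5)*k-.5; cv2.circle(im,tuple(int(round(a)) for a in u),1,col,-1)
w=np.array([s[0],s[1],s[2]-.0256])
for z in(0.0035,.04): dr(cyl(.0275,z,z)+w,(0,255,255))
b=np.array([.555,-.0115,0])
dr(cyl(.04,.078,.078)+b,(0,255,0)); dr(cyl(.03,.078,.078)+b,(255,255,0))
cv2.imwrite("pics/ov9.png",im)
E
```

```text
t: 18.9
position: [0.5547, -0.0122, 0.1496]
eef_rot: [-3.141, 0.001, 2.357]
force: [0.4, -0.1, -1.5]
width: 0.63
t 18.9 pos [554.7 -12.2 149.6] rpy [-1.7996e+02  4.0000e-02  1.3504e+02] F [ 0.4 -0.1 -1.5] w 0.63 j7 [ 0.84  0.46 -1.13  1.7   0.43  1.26  0.41]
turn [-0.  0.  0.] shift now [ 0.2  0.6 39.6] shift after turn [ 0.1  0.6 39.6]
```

View pics/ov9.png

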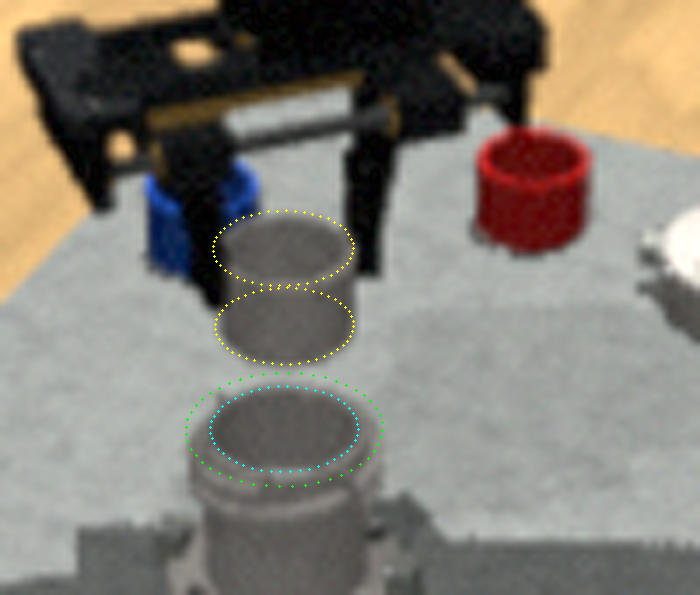

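The overlay fits: the spacer's rim centre is at crop (284,248), and the bore centre is at (285,430) directly below it. I'll lower it in.

```bash

python3 -m creep '[[[0,0,0],[0,0.8,20],255],[[0,0,0],[0,0,18],255],[[0,0,0],[0,0,5],255],[[0,0,0],[0,0,4],255],[[0,0,0],[0,0,4],255],[[0,0,0],[0,0,0],255]]'
python3 d.py 555 -11.4 84 135
```

```text
t: 19.55
position: [0.5552, -0.0113, 0.0985]
eef_rot: [-3.142, -0.0, 2.357]
force: [0.3, -0.2, -1.6]
width: 0.627
t 19.55 pos [555.2 -11.3  98.5] rpy [-180.     -0.    135.04] F [ 0.3 -0.2 -1.6] w 0.627 j7 [ 0.81  0.52 -1.08  1.75  0.49  1.18  0.37]
turn [-0. -0.  0.] shift now [ 0.1 -0.3 14.5] shift after turn [ 0.1 -0.3 14.5]
```

```bash

python3 -m creep '[[[0,0,0],[0,0,5],255],[[0,0,0],[0,0,5],255],[[0,0,0],[0,0,4],255],[[0,0,0],[0,0,0],255],[[0,0,0],[0,0,0],255]]'
python3 d.py 555 -11.4 84 135
```

```text
t: 20.05
position: [0.5552, -0.0111, 0.0845]
eef_rot: [-3.142, -0.0, 2.357]
force: [0.0, -0.2, -0.8]
width: 0.632
t 20.05 pos [555.2 -11.1  84.5] rpy [-180.     -0.    135.05] F [ 0.  -0.2 -0.8] w 0.632 j7 [ 0.8   0.53 -1.07  1.76  0.51  1.15  0.35]
turn [-0.  -0.   0.1] shift now [-0.1 -0.3  0.5] shift after turn [-0.1 -0.3  0.5]
```

Before letting go I'll probe the bore sideways to find its centre. The ring has only about 1.5 mm of play.

```bash
q(){ python3 d.py | cut -c1-140; }
python3 -m creep '[[[0,0,0],[1.5,0,0],255],[[0,0,0],[0,0,0],255]]' >/dev/null; q
python3 -m creep '[[[0,0,0],[1,0,0],255],[[0,0,0],[0,0,0],255]]' >/dev/null; q
python3 -m creep '[[[0,0,0],[1,0,0],255],[[0,0,0],[0,0,0],255]]' >/dev/null; q
```

```text
t 20.25 pos [554.1  -9.9  84.7] rpy [1.7999e+02 2.0000e-02 1.3506e+02] F [-0.2 -0.  -0.9] w 0.632 j7 [ 0.8   0.53 -1.07  1.77  0.51  1.15  0
t 20.45 pos [553.8  -9.6  84.8] rpy [1.7998e+02 6.0000e-02 1.3504e+02] F [ 0.2 -2.3  0. ] w 0.627 j7 [ 0.8   0.53 -1.07  1.77  0.51  1.15  0
t 20.65 pos [553.5  -9.4  85. ] rpy [1.7996e+02 1.1000e-01 1.3501e+02] F [ 3.8 -3.1  1.5] w 0.628 j7 [ 0.8   0.53 -1.07  1.77  0.51  1.15  0
```

```bash
q(){ python3 d.py | cut -c1-120; }
python3 -m creep '[[[0,0,0],[-3.5,0,0],255],[[0,0,0],[-1.5,0,0],255],[[0,0,0],[0,0,0],255]]' >/dev/null; q
python3 -m creep '[[[0,0,0],[-1,0,0],255],[[0,0,0],[0,0,0],255]]' >/dev/null; q
python3 -m creep '[[[0,0,0],[-1,0,0],255],[[0,0,0],[0,0,0],255]]' >/dev/null; q
python3 -m creep '[[[0,0,0],[-1,0,0],255],[[0,0,0],[0,0,0],255]]' >/dev/null; q
```

```text
t 20.95 pos [555.9 -12.1  84.2] rpy [-1.7998e+02 -6.0000e-02  1.3504e+02] F [-0.6 -0.  -1.3] w 0.631 j7 [ 0.8   0.53 -1.
t 21.15 pos [556.7 -12.6  84.4] rpy [-1.8000e+02 -4.0000e-02  1.3506e+02] F [-0.4  0.6 -1.8] w 0.629 j7 [ 0.79  0.53 -1.
t 21.35 pos [557.2 -12.9  84.5] rpy [-1.8000e+02 -7.0000e-02  1.3509e+02] F [-3.2  4.7 -0.2] w 0.628 j7 [ 0.79  0.54 -1.
t 21.55 pos [557.5 -12.9  84.5] rpy [-1.7998e+02 -1.2000e-01  1.3512e+02] F [-5.5  4.6  1. ] w 0.633 j7 [ 0.79  0.54 -1.
```

```bash
q(){ python3 d.py | cut -c1-120; }
python3 -m creep '[[[0,0,0],[3.8,0,0],255],[[0,0,0],[0,1.5,0],255],[[0,0,0],[0,0,0],255]]' >/dev/null; q
python3 -m creep '[[[0,0,0],[0,1,0],255],[[0,0,0],[0,0,0],255]]' >/dev/null; q
python3 -m creep '[[[0,0,0],[0,1,0],255],[[0,0,0],[0,0,0],255]]' >/dev/null; q
python3 -m creep '[[[0,0,0],[0,1,0],255],[[0,0,0],[0,0,0],255]]' >/dev/null; q
```

```text
t 21.85 pos [557.1 -11.   84.6] rpy [1.8000e+02 5.0000e-02 1.3503e+02] F [-0.1 -0.3  0. ] w 0.629 j7 [ 0.79  0.53 -1.07 
t 22.05 pos [557.7 -10.1  84.6] rpy [1.8000e+02 2.0000e-02 1.3503e+02] F [-0.5 -0.5 -2.2] w 0.63 j7 [ 0.79  0.54 -1.07  
t 22.25 pos [558.   -9.6  84.5] rpy [-1.7995e+02  1.0000e-02  1.3503e+02] F [-1.3 -1.9 -0.5] w 0.629 j7 [ 0.79  0.54 -1.
t 22.45 pos [558.1  -9.5  84.3] rpy [-1.7985e+02 -1.0000e-02  1.3500e+02] F [-5.  -3.6  2.7] w 0.627 j7 [ 0.78  0.54 -1.
```

```bash
q(){ python3 d.py | cut -c1-120; }
python3 -m creep '[[[0,0,0],[0,-4,0],255],[[0,0,0],[0,-1.5,0],255],[[0,0,0],[0,0,0],255]]' >/dev/null; q
python3 -m creep '[[[0,0,0],[0,-1,0],255],[[0,0,0],[0,0,0],255]]' >/dev/null; q
python3 -m creep '[[[0,0,0],[0,-1,0],255],[[0,0,0],[0,0,0],255]]' >/dev/null; q
```

```text
t 22.75 pos [555.1 -12.3  84.6] rpy [1.7996e+02 1.0000e-02 1.3504e+02] F [ 0.3 -0.1 -1.6] w 0.628 j7 [ 0.8   0.53 -1.07 
t 22.95 pos [554.8 -12.5  84.8] rpy [1.7991e+02 2.0000e-02 1.3507e+02] F [ 2.1  2.4 -2.6] w 0.626 j7 [ 0.8   0.53 -1.07 
t 23.15 pos [554.6 -12.5  84.9] rpy [1.7982e+02 3.0000e-02 1.3510e+02] F [ 5.2  4.6 -4.3] w 0.631 j7 [ 0.8   0.53 -1.07
```

```bash

python3 -m creep '[[[0,0,0],[0.3,3,0],255],[[0,0,0],[0,0,0],255],[[0,0,0],[0,0,0],255]]' ; python3 d.py 556 -10.6 84 135
```

```text
t: 23.45
position: [0.5552, -0.0117, 0.0844]
eef_rot: [-3.141, -0.0, 2.357]
force: [0.1, 0.5, -0.9]
width: 0.632
t 23.45 pos [555.2 -11.7  84.4] rpy [-1.7995e+02 -1.0000e-02  1.3504e+02] F [ 0.1  0.5 -0.9] w 0.632 j7 [ 0.8   0.53 -1.07  1.76  0.51  1.16  0.36]
turn [-0.1 -0.   0. ] shift now [0.3 1.3 0.4] shift after turn [0.3 1.3 0.4]
```

```bash

python3 -m creep '[[[0,0,0],[0.2,1.3,0],255],[[0,0,0],[0,0,0],40],[[0,0,0],[0,0,0],20],[[0,0,0],[0,0,0],0],[[0,0,0],[0,0,-30],0],[[0,0,7],[0,0,-40],0],[[0,0,7],[0,0,-40],0],[[0,0,7],[0,0,0],0],[[0,0,7],[0,0,0],0],[[0,0,0],[0,0,0],0]]' ; python3 d.py 446 -300 100 107
```

```text
t: 24.45
position: [0.5564, -0.0104, 0.195]
eef_rot: [3.141, 0.001, 1.866]
force: [-0.6, 0.5, -0.3]
width: 0.999
t 24.45 pos [556.4 -10.4 195. ] rpy [1.7997e+02 6.0000e-02 1.0693e+02] F [-0.6  0.5 -0.3] w 0.999 j7 [ 0.8   0.38 -1.05  1.64  0.34  1.32 -0.01]
turn [ 0.   0.1 -0.1] shift now [-244.8 -189.9   95.1] shift after turn [-244.6 -190.2   95. ]
```

```bash

python3 -m creep '[[[0,0,0],[-35,-27,0],0],[[0,0,0],[-35,-27,0],0],[[0,0,0],[-35,-27,0],0],[[0,0,0],[-35,-27,0],0],[[0,0,0],[-35,-27,0],0],[[0,0,0],[-35,-27,20],0],[[0,0,0],[-34,-28,40],0],[[0,0,0],[0,0,25],0],[[0,0,0],[0,0,0],0]]' ; python3 d.py 446 -300 34 107
python3 - <<'E'
from fit import *
c=camera("side");T=camera("top")
save(T,"top10.png",(250,180,310,240),9)
p=c["pixels"][:,:,::-1]
x0,y0,k=240,130,6
im=cv2.resize(p[130:230,240:370],None,fx=k,fy=k,interpolation=cv2.INTER_CUBIC)
cv2.imwrite("pics/side10.png",im)
E
```

```text
t: 25.35
position: [0.4463, -0.2927, 0.1127]
eef_rot: [-3.139, -0.005, 1.87]
force: [-1.0, 0.6, 0.8]
width: 1.003
t 25.35 pos [ 446.3 -292.7  112.7] rpy [-179.83   -0.29  107.13] F [-1.   0.6  0.8] w 1.003 j7 [ 1.29  0.38 -0.94  1.79  0.33  1.15  0.55]
turn [-0.2 -0.3  0.1] shift now [-7.3 -2.2 78.7] shift after turn [-6.9 -2.5 78.7]
```

View pics/side10.png

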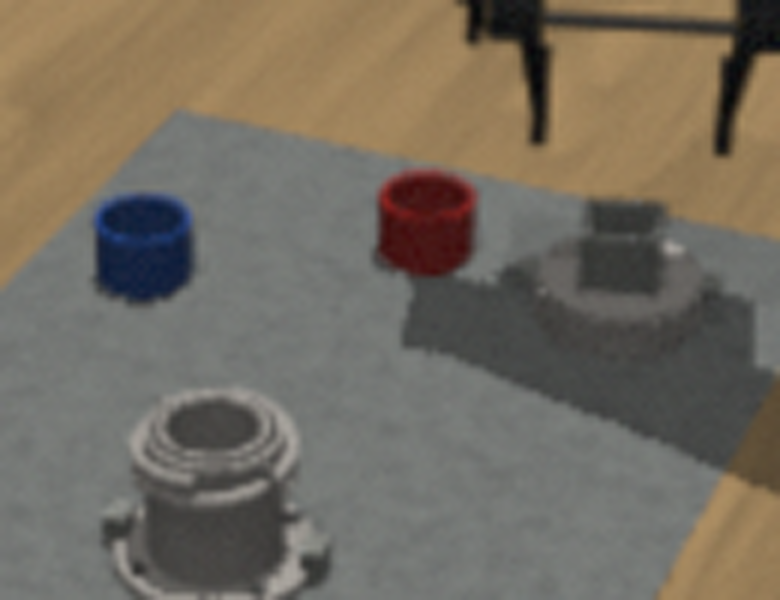

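View pics/top10.png

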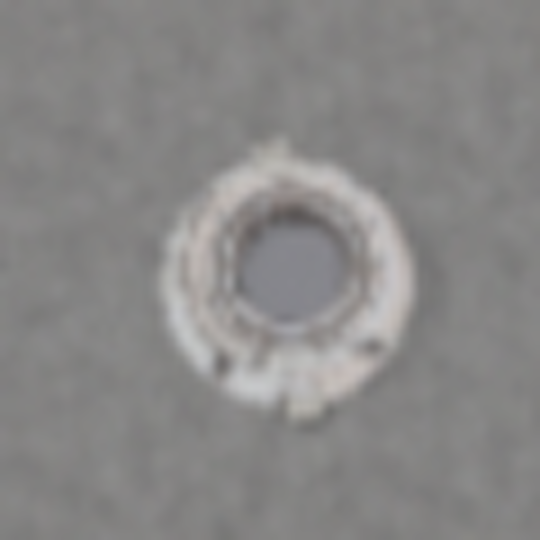

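```bash

python3 - <<'E'
from fit import *
c=camera("side");T=camera("top")
p=c["pixels"][:,:,::-1]
for nm,cc,x0,y0,w,h in(("s",c,250,190,55,50),("t",T,258,188,50,46)):
    k=11
    im=cv2.resize(cc["pixels"][y0:y0+h,x0:x0+w,::-1],None,fx=k,fy=k,interpolation=cv2.INTER_CUBIC)
    a=[atz(cc,280+0,210,.02)]
    dx,dy=(-.0005,0) if nm=="s" else (.004,0)
    for yaw,col in((3,(0,0,255)),(6.5,(0,255,0)),(10,(255,0,0))):
        for sg in(1,-1):
            for rr in (.042,.058):
              q=np.radians(yaw); P=np.array([.556+dx+sg*rr*np.cos(q),-.0106+dy+sg*rr*np.sin(q),.02])
              u=(proj(cc,P)-[x0,y0]+.5)*k-.5; cv2.circle(im,tuple(int(round(v)) for v in u),3,col,-1)
    cv2.imwrite(f"pics/yaw{nm}.png",im)
E
```

```text
(no output)
```

View pics/yaws.png

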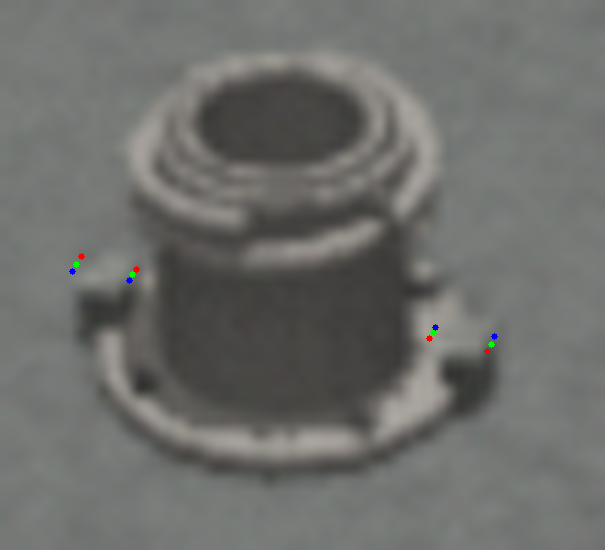

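View pics/yawt.png

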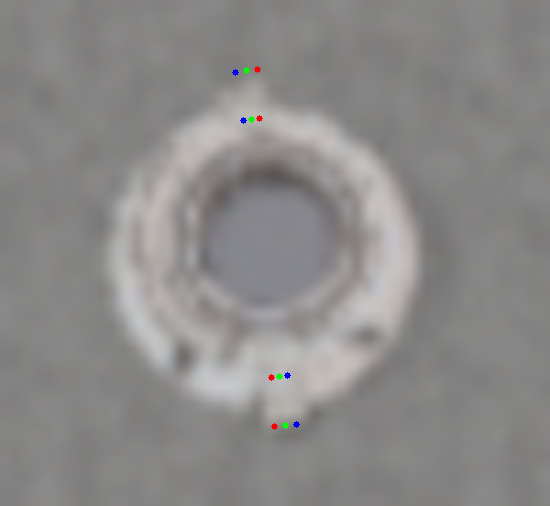

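```bash

python3 d.py 446 -300 34 107
python3 -m creep '[[[0,0,0],[0,0,30],0],[[0,0,0],[0,0,25],0],[[0,0,0],[0,0,12],0],[[0,0,0],[0,0,0],0]]'
python3 d.py 446 -300 34 107
python3 - <<'E'
from h import *
c=camera("side"); save(c,"side11.png",(300,130,390,210),7)
E
```

```text
t 25.55 pos [ 450.3 -292.1  117.6] rpy [1.7991e+02 9.0000e-02 1.0723e+02] F [-0.1 -0.5 -0.1] w 1.001 j7 [ 1.29  0.37 -0.94  1.79  0.33  1.15  0.54]
turn [0.1 0.1 0.2] shift now [-6.2 -6.5 83.6] shift after turn [-6.3 -6.4 83.6]
t: 25.95
position: [0.4489, -0.2922, 0.0487]
eef_rot: [-3.141, -0.001, 1.87]
force: [-0.2, 0.3, -0.9]
width: 1.005
t 25.95 pos [ 448.9 -292.2   48.7] rpy [-1.7997e+02 -5.0000e-02  1.0713e+02] F [-0.2  0.3 -0.9] w 1.005 j7 [ 1.24  0.46 -0.89  1.85  0.42  1.03  0.48]
turn [-0.  -0.1  0.1] shift now [-6.6 -5.  14.7] shift after turn [-6.6 -5.  14.7]
```

View pics/side11.png

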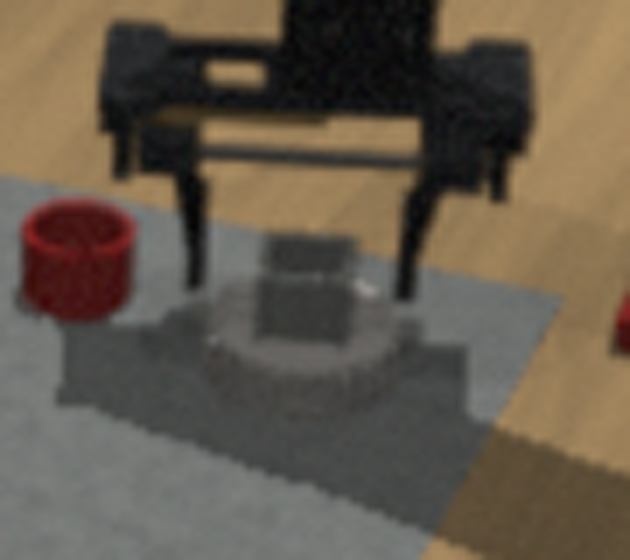

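```bash

python3 -m creep '[[[0,0,0],[-6.5,-4,5],0],[[0,0,0],[0,0,9],0],[[0,0,0],[0,0,0],0],[[0,0,0],[0,0,0],255],[[0,0,0],[0,0,0],255],[[0,0,0],[0,0,0],255],[[0,0,0],[0,0,0],255],[[0,0,0],[0,0,0],255],[[0,0,0],[0,0,0],255],[[0,0,0],[0,0,0],255]]' 15
python3 d.py 446 -300 34 107
```

```text
t: 27.0
position: [0.447, -0.3002, 0.035]
eef_rot: [3.141, 0.0, 1.868]
force: [0.7, 0.3, -0.5]
width: 0.506
t 27.0 pos [ 447.  -300.2   35. ] rpy [1.7999e+02 1.0000e-02 1.0706e+02] F [ 0.7  0.3 -0.5] w 0.506 j7 [ 1.24  0.48 -0.88  1.85  0.44  1.01  0.48]
turn [0.  0.  0.1] shift now [ 0.5 -0.9  1. ] shift after turn [ 0.5 -0.9  1. ]
```

```bash

python3 -m creep '[[[0,0,0],[0,0,0],0],[[0,0,0],[0,0,0],0],[[0,0,0],[0,0,0],0],[[0,0,8.2],[0,0,0],0],[[0,0,8.2],[0,0,0],0],[[0,0,8.2],[0,0,0],0],[[0,0,8.2],[0,0,0],0],[[0,0,8.2],[0,0,0],0],[[0,0,8.2],[0,0,0],0],[[0,0,8.2],[0,0,0],0],[[0,0,8.2],[0,0,0],0],[[0,0,8.2],[0,0,0],0]]'
python3 -m creep '[[[0,0,8.2],[0,0,0],0],[[0,0,8],[0,0,0],0],[[0,0,0],[0,0,0],100],[[0,0,0],[0,0,0],255],[[0,0,0],[0,0,0],255],[[0,0,0],[0,0,0],255],[[0,0,0],[0,0,0],255],[[0,0,0],[0,0,0],255],[[0,0,0],[0,0,0],255]]' 15
python3 -m creep '[[[0,0,0],[0,0,0],255]]' 40
python3 d.py 556 -10.6 150 127.2
```

```text
t: 28.2
position: [0.4469, -0.3002, 0.0349]
eef_rot: [3.142, 0.0, 0.574]
force: [0.2, -0.1, -0.5]
width: 1.001
t: 29.1
position: [0.4468, -0.3, 0.0349]
eef_rot: [-3.141, 0.0, 0.298]
force: [-1.6, 1.3, 0.5]
width: 0.51
t: 29.2
position: [0.4468, -0.3, 0.0349]
eef_rot: [-3.141, 0.0, 0.298]
force: [-1.1, 1.5, 2.2]
width: 0.504
t 29.2 pos [ 446.8 -300.    34.9] rpy [-1.7998e+02  1.0000e-02  1.7070e+01] F [-1.1  1.5  2.2] w 0.504 j7 [ 1.01  0.4  -0.58  1.86  0.26  0.96 -0.97]
turn [  -0.    -0.  -110.1] shift now [ 189.3 -244.7 -115. ] shift after turn [ 164.5  261.9 -115.1]
```

```bash

python3 -m creep '[[[0,0,0],[0,0,-20],255],[[0,0,-8.4],[0,0,-40],255],[[0,0,-8.4],[0,0,-35],255],[[0,0,-8.4],[0,0,-20],255],[[0,0,-8.4],[0,0,0],255],[[0,0,-8.4],[0,0,0],255],[[0,0,-8.4],[0,0,0],255],[[0,0,-8.4],[0,0,0],255],[[0,0,-8.4],[0,0,0],255],[[0,0,-8.4],[0,0,0],255],[[0,0,-8.4],[0,0,0],255],[[0,0,-8.4],[0,0,0],255]]' 40
python3 -m creep '[[[0,0,-8.4],[0,0,0],255],[[0,0,-8.4],[0,0,0],255],[[0,0,-0.9],[0,0,0],255]]' 
python3 d.py 556 -10.6 150 127.2
```

```text
t: 30.4
position: [0.4466, -0.3003, 0.1496]
eef_rot: [-3.141, -0.0, 1.916]
force: [0.3, 1.0, -2.5]
width: 0.506
t: 30.7
position: [0.4466, -0.3004, 0.1496]
eef_rot: [-3.141, -0.0, 2.222]
force: [0.0, 0.5, -3.1]
width: 0.506
t 30.7 pos [ 446.6 -300.4  149.6] rpy [-1.7999e+02 -2.0000e-02  1.2730e+02] F [ 0.   0.5 -3.1] w 0.506 j7 [ 1.29  0.32 -0.91  1.75  0.27  1.2   0.95]
turn [-0.  -0.   0.1] shift now [164.2 262.6  -0.4] shift after turn [164.7 262.3  -0.4]
```

```bash

python3 -m creep '[[[0,0,0.1],[12,20,0],255],[[0,0,0],[22,35,0],255],[[0,0,0],[25,40,0],255],[[0,0,0],[25,40,0],255],[[0,0,0],[25,40,0],255],[[0,0,0],[25,40,0],255],[[0,0,0],[20,31,0],255],[[0,0,0],[8,13,0],255],[[0,0,0],[2.5,3.3,0],255],[[0,0,0],[0,0,0],255],[[0,0,0],[0,0,0],255],[[0,0,0],[0,0,0],255]]' 
python3 d.py 556 -10.6 110 127.2
python3 - <<'E'
from h import *
c=camera("side"); save(c,"side12.png",(230,140,330,230),7)
E
```

```text
t: 31.9
position: [0.5569, -0.0127, 0.1498]
eef_rot: [-3.141, 0.001, 2.214]
force: [0.1, 0.4, -2.4]
width: 0.504
t 31.9 pos [556.9 -12.7 149.8] rpy [-1.7996e+02  3.0000e-02  1.2687e+02] F [ 0.1  0.4 -2.4] w 0.504 j7 [ 0.76  0.41 -1.    1.7   0.36  1.24  0.32]
turn [-0.   0.  -0.3] shift now [ 2.2  0.6 39.8] shift after turn [ 2.2  0.6 39.8]
```

View pics/side12.png

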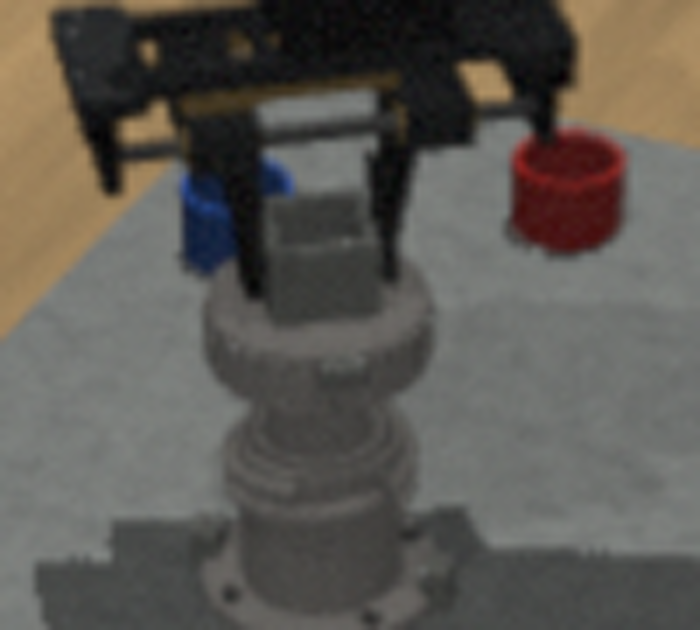

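```bash

python3 -m creep '[[[0,0,-0.3],[2.2,0.4,15],255],[[0,0,0],[0,0,15],255],[[0,0,0],[0,0,4],255],[[0,0,0],[0,0,0],255],[[0,0,0],[0,0,0],255]]' 
python3 d.py 556 -10.6 97 127.2
```

```text
t: 32.45
position: [0.5562, -0.0088, 0.1159]
eef_rot: [3.141, -0.0, 2.223]
force: [-0.8, 0.1, -2.9]
width: 0.507
t 32.45 pos [556.2  -8.8 115.9] rpy [ 1.7999e+02 -1.0000e-02  1.2736e+02] F [-0.8  0.1 -2.9] w 0.507 j7 [ 0.74  0.44 -0.98  1.74  0.39  1.18  0.3 ]
turn [ 0.  -0.   0.2] shift now [-1.4 -1.3 18.9] shift after turn [-1.4 -1.3 18.9]
```

```bash

python3 -m creep '[[[0,0,0.1],[-1.4,-1.3,3],255],[[0,0,0],[0,0,2],255],[[0,0,0],[0,0,0],255]]' 
python3 d.py 556 -10.6 97 127.2
python3 -m creep '[[[0,0,0],[0,0,1.5],255],[[0,0,0],[0,0,1.5],255],[[0,0,0],[0,0,0],255]]' 
python3 d.py 556 -10.6 97 127.2
```

```text
t: 32.75
position: [0.5558, -0.011, 0.1107]
eef_rot: [-3.141, 0.0, 2.221]
force: [0.1, 0.5, -3.0]
width: 0.502
t 32.75 pos [555.8 -11.  110.7] rpy [-179.99    0.    127.23] F [ 0.1  0.5 -3. ] w 0.502 j7 [ 0.74  0.45 -0.98  1.74  0.4   1.17  0.29]
turn [-0.  0.  0.] shift now [ 0.3  0.4 13.7] shift after turn [ 0.3  0.4 13.7]
t: 33.05
position: [0.5558, -0.0108, 0.1077]
eef_rot: [-3.141, -0.0, 2.221]
force: [-0.4, -1.0, -2.4]
width: 0.506
t 33.05 pos [555.8 -10.8 107.7] rpy [-179.99   -0.    127.25] F [-0.4 -1.  -2.4] w 0.506 j7 [ 0.73  0.45 -0.97  1.74  0.4   1.16  0.29]
turn [-0.  -0.   0.1] shift now [ 0.1  0.3 10.7] shift after turn [ 0.1  0.3 10.7]
```

```bash

python3 -m creep '[[[0,0,0],[0.1,0.2,1.5],255],[[0,0,0],[0,0,1.5],255],[[0,0,0],[0,0,0],255]]' >/dev/null
python3 d.py 556 -10.6 97 127.2
python3 -m creep '[[[0,0,0],[0,0,1.5],255],[[0,0,0],[0,0,1.5],255],[[0,0,0],[0,0,0],255]]' >/dev/null
python3 d.py 556 -10.6 97 127.2
```

```text
t 33.35 pos [555.9 -10.6 104.7] rpy [-1.7999e+02 -1.0000e-02  1.2725e+02] F [ 0.3  0.3 -2. ] w 0.501 j7 [ 0.73  0.45 -0.97  1.75  0.41  1.16  0.29]
turn [-0.  -0.   0.1] shift now [-0.   0.1  7.7] shift after turn [-0.   0.1  7.7]
t 33.65 pos [555.9 -10.7 101.7] rpy [-1.7999e+02 -1.0000e-02  1.2724e+02] F [-0.2 -0.6 -2.1] w 0.501 j7 [ 0.73  0.46 -0.97  1.75  0.41  1.15  0.29]
turn [-0. -0.  0.] shift now [-0.   0.1  4.7] shift after turn [-0.   0.1  4.7]
```

```bash

python3 -m creep '[[[0,0,0],[0,0,1.5],255],[[0,0,0],[0,0,1.5],255],[[0,0,0],[0,0,0],255]]' >/dev/null
python3 d.py 556 -10.6 97 127.2
python3 -m creep '[[[0,0,0],[0,0,1.2],255],[[0,0,0],[0,0,0],255]]' >/dev/null
python3 d.py 556 -10.6 97 127.2
```

```text
t 33.95 pos [555.9 -10.6  98.7] rpy [-1.7999e+02 -1.0000e-02  1.2725e+02] F [-0.9  0.2 -2.4] w 0.504 j7 [ 0.73  0.46 -0.97  1.75  0.41  1.15  0.28]
turn [-0. -0.  0.] shift now [-0.   0.1  1.7] shift after turn [-0.   0.1  1.7]
t 34.15 pos [555.9 -10.6  97.6] rpy [-179.99   -0.    127.25] F [ 0.1 -0.2 -3.7] w 0.508 j7 [ 0.73  0.46 -0.97  1.75  0.41  1.15  0.28]
turn [-0. -0.  0.] shift now [-0.   0.   0.6] shift after turn [-0.   0.   0.6]
```

```bash

python3 -m creep '[[[0,0,0],[0,0,0],60],[[0,0,0],[0,0,0],0],[[0,0,0],[0,0,0],0],[[0,0,0],[0,0,0],0],[[0,0,0],[0,0,0],0],[[0,0,0],[0,0,0],0]]' 
python3 d.py 556 -10.6 97 127.2
python3 - <<'E'
from h import *
c=camera("side"); save(c,"side13.png",(230,140,330,230),7)
E
```

```text
t: 34.75
position: [0.5561, -0.0106, 0.0978]
eef_rot: [3.142, 0.0, 2.221]
force: [0.2, -0.8, -0.2]
width: 0.951
t 34.75 pos [556.1 -10.6  97.8] rpy [1.8000e+02 1.0000e-02 1.2725e+02] F [ 0.2 -0.8 -0.2] w 0.951 j7 [ 0.73  0.46 -0.97  1.75  0.41  1.15  0.28]
turn [0. 0. 0.] shift now [ 0.1 -0.   0.8] shift after turn [ 0.1 -0.   0.8]
```

View pics/side13.png

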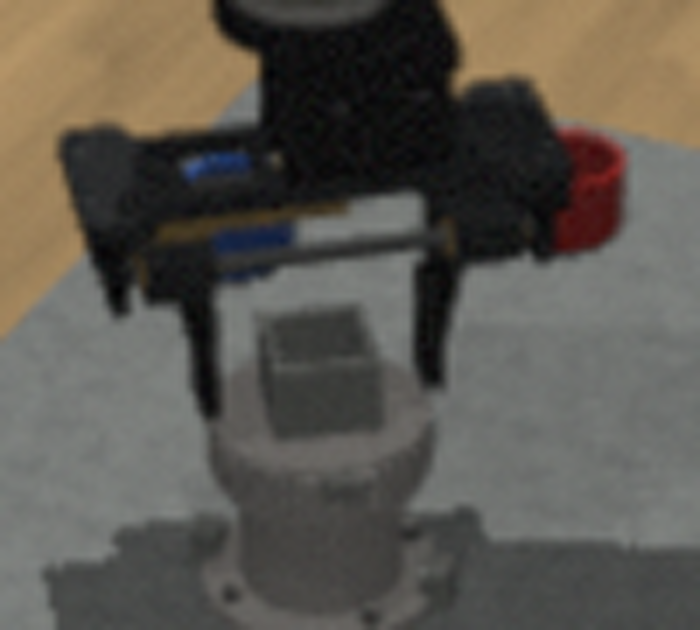

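The ring dropped into the gaps. Hub top is near crop (313,338), and it leans slightly about its pin line. I retake it, which squares it up, and then check.

```bash

python3 -m creep '[[[0,0,0],[0,0,0],100],[[0,0,0],[0,0,0],255],[[0,0,0],[0,0,0],255],[[0,0,0],[0,0,0],255],[[0,0,0],[0,0,0],255],[[0,0,0],[0,0,0],255],[[0,0,0],[0,0,0],255]]' 40
python3 d.py 556 -10.6 97 127.2
python3 - <<'E'
from h import *
c=camera("side"); save(c,"side14.png",(230,140,330,230),7)
E
```

```text
t: 35.5
position: [0.556, -0.0106, 0.0977]
eef_rot: [-3.142, 0.0, 2.221]
force: [0.2, 0.4, -0.4]
width: 0.501
t 35.5 pos [556.  -10.6  97.7] rpy [-1.8000e+02  1.0000e-02  1.2724e+02] F [ 0.2  0.4 -0.4] w 0.501 j7 [ 0.73  0.46 -0.97  1.75  0.41  1.15  0.28]
turn [-0.  0.  0.] shift now [ 0.1 -0.   0.7] shift after turn [ 0.1 -0.   0.7]
```

View pics/side14.png

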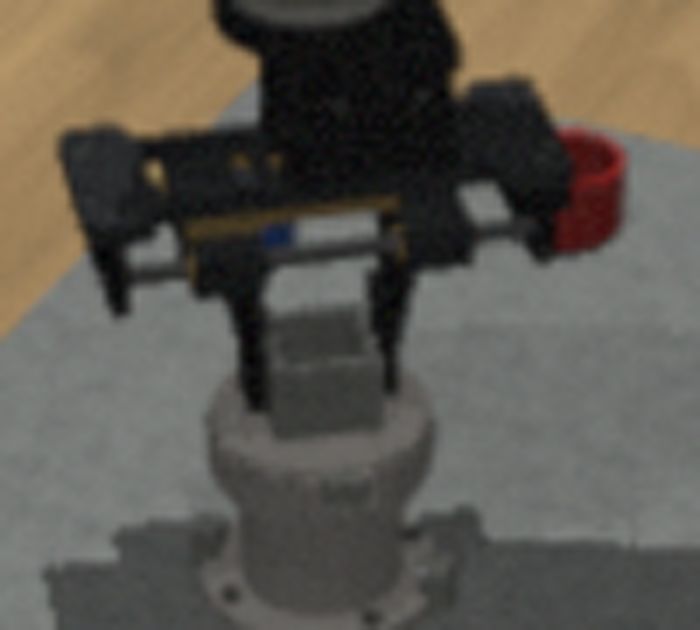

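```bash

python3 -m creep '[[[0,0,4],[0,0,0.5],255],[[0,0,7],[0,0,0],255],[[0,0,8],[0,0,0],255],[[0,0,8],[0,0,0.3],255],[[0,0,8],[0,0,0.5],255]]' 50
python3 d.py 556 -10.6 97 7.2
python3 -m creep '[[[0,0,8],[0,0,0.5],255],[[0,0,8],[0,0,0.5],255],[[0,0,8],[0,0,0.5],255]]' 50
python3 d.py 556 -10.6 97 7.2
```

```text
t: 36.05
position: [0.5557, -0.0107, 0.096]
eef_rot: [-3.141, -0.0, 1.604]
force: [-0.2, 0.8, -2.8]
width: 0.501
t 36.05 pos [555.7 -10.7  96. ] rpy [-179.96   -0.     91.91] F [-0.2  0.8 -2.8] w 0.501 j7 [ 0.64  0.42 -0.85  1.76  0.35  1.12 -0.28]
turn [-0.   0.  84.7] shift now [ 0.1  0.3 -1. ] shift after turn [ 0.3 -0.1 -1. ]
t: 36.35
position: [0.5556, -0.0106, 0.0945]
eef_rot: [-3.141, 0.0, 1.186]
force: [0.0, 0.2, -2.6]
width: 0.5
t 36.35 pos [555.6 -10.6  94.5] rpy [-1.7996e+02  2.0000e-02  6.7930e+01] F [ 0.   0.2 -2.6] w 0.5 j7 [ 0.58  0.4  -0.77  1.76  0.31  1.11 -0.68]
turn [-0.   0.  60.7] shift now [ 0.2  0.3 -2.5] shift after turn [ 0.4  0.  -2.5]
```

```bash

python3 -m creep '[[[0,0,8],[0.2,0.2,0.5],255],[[0,0,8],[0,0,0.5],255],[[0,0,8],[0,0,0.5],255],[[0,0,8],[0,0,0.5],255]]' 60
python3 d.py 556 -10.6 97 7.2; python3 -c "from h import *;print(sense()['moment'])"
python3 -m creep '[[[0,0,8],[0,0,0.5],255],[[0,0,8],[0,0,0.5],255],[[0,0,8],[0,0,0.5],255],[[0,0,4.7],[0,0,0.3],255],[[0,0,0],[0,0,0],255]]' 60
python3 d.py 556 -10.6 97 7.2; python3 -c "from h import *;print(sense()['moment'])"
```

```text
t: 36.75
position: [0.5559, -0.0105, 0.0925]
eef_rot: [-3.141, 0.001, 0.627]
force: [0.2, -1.0, -3.1]
width: 0.504
t 36.75 pos [555.9 -10.5  92.5] rpy [-1.7997e+02  4.0000e-02  3.5920e+01] F [ 0.2 -1.  -3.1] w 0.504 j7 [ 0.5   0.37 -0.67  1.77  0.26  1.09 -1.2 ]
turn [-0.   0.  28.7] shift now [ 0.   0.1 -4.5] shift after turn [ 0.1  0.1 -4.5]
[ 0.0085717   0.00847915 -0.00765187]
t: 37.25
position: [0.5565, -0.0106, 0.0915]
eef_rot: [3.141, -0.001, 0.131]
force: [-0.6, -1.4, 2.8]
width: 0.502
t 37.25 pos [556.5 -10.6  91.5] rpy [ 1.7996e+02 -3.0000e-02  7.4900e+00] F [-0.6 -1.4  2.8] w 0.502 j7 [ 0.44  0.36 -0.59  1.77  0.22  1.08 -1.67]
turn [ 0.  -0.   0.3] shift now [-0.5 -0.1 -5.5] shift after turn [-0.5 -0.1 -5.5]
[-0.15870172  0.08021323 -0.14324042]
```

```bash

for i in 1 2; do :; done
python3 -m creep '[[[0,0,2],[0,0,0.1],255],[[0,0,0],[0,0,0],255]]' 60 >/dev/null
python3 d.py 556 -10.6 97 7.2; python3 -c "from h import *;print(sense()['moment'])"
python3 -m creep '[[[0,0,2],[0,0,0.1],255],[[0,0,0],[0,0,0],255]]' 60 >/dev/null
python3 d.py 556 -10.6 97 7.2; python3 -c "from h import *;print(sense()['moment'])"
```

```text
t 37.45 pos [556.7 -10.7  91.5] rpy [ 1.7994e+02 -5.0000e-02  5.7400e+00] F [ 0.7 -2.3  4.8] w 0.501 j7 [ 0.43  0.36 -0.59  1.77  0.22  1.08 -1.7 ]
turn [ 0.1 -0.  -1.5] shift now [-0.6 -0.2 -5.5] shift after turn [-0.6 -0.2 -5.5]
[-0.50845011  0.0479738   1.0605011 ]
t 37.65 pos [557.1 -10.7  91.5] rpy [ 1.7993e+02 -1.1000e-01  3.7800e+00] F [ 2.1 -2.8  4.8] w 0.5 j7 [ 0.43  0.35 -0.58  1.77  0.22  1.08 -1.73]
turn [ 0.1 -0.1 -3.4] shift now [-1.1 -0.2 -5.5] shift after turn [-1.1 -0.2 -5.5]
[-0.69612521 -0.52485568  2.00711941]
```

The moment jumps to 2 N·m at 4–6° yaw, so the ring is against its stop. I relax the twist, let go and back off.

```bash

python3 -m creep '[[[0,0,-2.5],[-0.4,0,-0.2],255],[[0,0,0],[0,0,0],255],[[0,0,0],[0,0,0],100],[[0,0,0],[0,0,0],0],[[0,0,0],[0,0,0],0],[[0,0,0],[0,0,0],0],[[0,0,0],[0,0,-30],0],[[0,0,0],[0,0,-40],0],[[0,0,0],[0,0,-40],0],[[0,0,0],[-40,20,0],0],[[0,0,0],[-40,20,0],0],[[0,0,0],[-40,20,0],0]]' 
python3 -m creep '[[[0,0,0],[-20,40,0],0],[[0,0,0],[-20,40,0],0],[[0,0,0],[0,40,0],0],[[0,0,0],[0,0,0],0],[[0,0,0],[0,0,0],0]]' 
python3 - <<'E'
from fit import *
c=camera("side");T=camera("top")
save(T,"top15.png",(250,180,310,240),9);save(c,"side15.png",(240,170,315,240),8)
for cc,x,y,l in((T,282,211,"top"),(c,276,213,"side")):
    for n in("ring_grip","barrel"):
        print(l,n,[(round(d["p"],2),d["extent"]) for d in cut_out(n,cc)][:2])
# overlay for hub z
im=cv2.resize(c["pixels"][170:240,240:315,::-1],None,fx=8,fy=8,interpolation=cv2.INTER_CUBIC)
q=np.radians(7.2); Rz=np.array([[np.cos(q),-np.sin(q)],[np.sin(q),np.cos(q)]])
def dr(P,col):
    xy=Rz@P[:2]; u=(proj(c,[.5555+xy[0],-.0106+xy[1],P[2]])-[240,170]+.5)*8-.5; cv2.circle(im,tuple(int(round(v)) for v in u),2,col,-1)
for H,col in((.106,(0,255,0)),(.112,(0,0,255))):
    for a,b in((-1,-1),(-1,1),(1,-1),(1,1)): dr(np.array([.022*a,.022*b,H+.012]),col); dr(np.array([.055*a,.008*b,H-.022]),col)
cv2.imwrite("pics/ov15.png",im)
E
python3 d.py
```

```text
t: 38.85
position: [0.4414, -0.0833, 0.201]
eef_rot: [-3.141, -0.0, 0.106]
force: [0.0, -1.1, 1.0]
width: 0.999
t: 39.35
position: [0.4155, -0.2066, 0.2009]
eef_rot: [-3.141, 0.0, 0.104]
force: [-0.2, 0.2, -1.0]
width: 0.999
top ring_grip [(0.55, [266.0, 195.0, 294.6, 223.7])]
top barrel []
side ring_grip [(0.9, [256.6, 188.5, 294.3, 215.8]), (0.49, [261.3, 211.4, 291.5, 235.1])]
side barrel [(0.94, [257.1, 214.1, 294.2, 233.2])]
t 39.65 pos [ 415.9 -205.5  201.2] rpy [179.99  -0.     6.14] F [ 0.3 -0.1  0.9] w 0.997 j7 [ 0.78  0.01 -0.42  1.88  0.01  1.25 -1.1 ]
```

View pics/ov15.png

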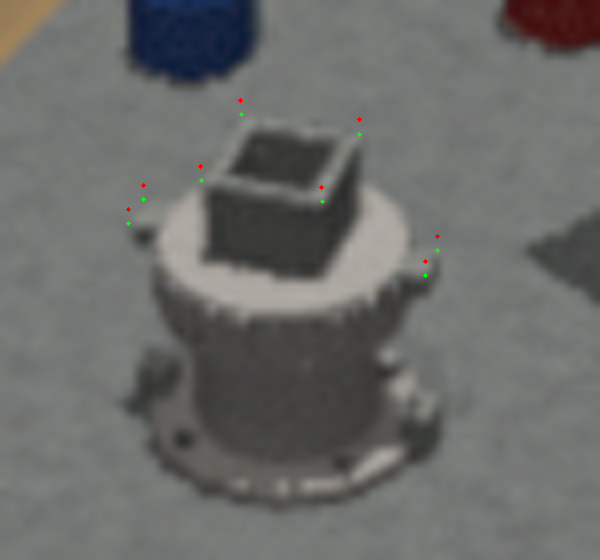

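View pics/top15.png

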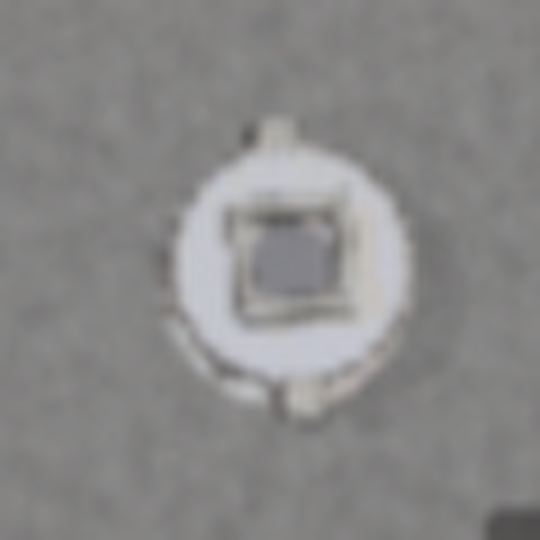

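The top view shows the ears at crop (280,132) and (303,398), over the bosses. The side overlay agrees with the 106 mm hub height rather than 112 mm, and the ring is level. The hand is clear, so I hand in.

```bash
python3 -c "
from plant import *
print(finish_job())"
```

```text
the job is handed in; nothing more can be done
None
```

The window port is loaded and I handed the job in at about 40 s. The hand was open and clear of everything.

**What I did**
- **Window cell and spacer:** I dropped the window cell into the barrel, then the plain grey spacer on top of it. I left the blue and red tubes alone.
- **Bore centre:** I nudged the held spacer sideways in the bore to find the barrel's centre, which came out at (0.556, -0.0106) m.
- **Clamp ring:** I set the ring down in the thread gaps and let go, then took it again and screwed it 120° clockwise to its stop.

**What the last checks showed**
- **Stop:** the twisting moment rose to about 2 N·m at 4–6° hand yaw, which fits the ring being against its stop. By the hand's position the hub centre was about 106.6 mm above the bench.
- **Ears and height:** the ears stand over the bosses, about 2–3° apart by my measurement (the limit is about 11°). The side picture fits the 106 mm height, not 112 mm, and the ring looks level.
- **Stack under the ring:** I saw the glass and the spacer in place before the ring went on. I could not measure their seating heights directly.

**What disagreed or differed**
- **Cameras:** the two cameras put things about 5 mm apart in x. I relied on the gripped parts and the bore probing instead.
- **Ring lean:** the ring leaned slightly when first let go in the gaps. Gripping it again squared it up.
- **Hand not turned back:** I retook the ring at the same hand angle rather than turning the hand back first. The wrist had enough range for the whole turn.

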